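# Press a harmonica's cover home

## Robot

A 7-joint arm with a two-finger parallel gripper is mounted at the origin on the work surface. World frame = base frame: x ahead of the robot, y to its left, z up, the work surface at z = 0. Lengths are in m, angles in degrees, forces in N, time in s.
With the tool pointing down it reaches from about 0.425 to 0.875 m from the base axis. Payload 8.4 kg.
Tool frame: the origin (TCP) lies between the finger pads; the fingertips stand 8 mm ahead of it and the grasp point (between the pads) lies 11 mm behind it; z points along the fingers, y is the direction in which the jaws open and shut (so a half turn about z gives the same grasp; the last joint's range is limited). The gripper opens to 87 mm and grips with 3 to 60 N. Pads are 19 mm wide; open, the fingers measure 117 mm over their backs; the gripper's body (75 mm by 190 mm) begins 51 mm behind the grasp point.
Start: joints at [-71.116, 19.091, 2.286, 83.961, -0.768, 76.965, -3.352], TCP at [0.27, 0.591, 0.231] pointing down, gripper open.
Joint ranges: [-147.57, 147.57], [-21.85, 119.76], [-74.77, 79.35], [14.55, 137.4], [-85.83, 265.84], [4.83, 119.75], [-152.11, 152.11]. Speed limits (degrees/s): [127.2, 127.2, 159.86, 159.86, 180, 180, 180].

## Interface

Orientations are given as [roll, pitch, yaw] about the fixed x, y, z axes, in that order (R = Rz(yaw) Ry(pitch) Rx(roll)).
In Python, from station import env gives the robot as it stands. The module is installed in compiled form; this text tells all that it offers.
- The arm moves only by the shell command python3 -m creep 'ROWS' [OPENING]. ROWS is JSON, a list of rows, each a list of 2 entries, a list of its own where there are three numbers: the shift along the world's x, y, z normalised to -1 to 1, where 1 is 300 mm, then the turn about the world's z normalised to -1 to 1, where 1 is 180 degrees. A call has 1 to 12 rows; each row is the pose to reach, as a shift and turn from the pose commanded when the call began, turning the shorter way round; what a row does not reach only later rows make up. A row lasts 1/10 s, in which the tool goes at most 50 mm and 8.59 degrees, less where a joint would pass 70% of its speed; a pose out of reach is approached as far as the arm can. A call with a number of a shift or a turn outside -1 to 1 is refused whole. A call with a gripper value outside its range is refused whole. OPENING is the closure, from 0 (fully open) to 1 (shut), set as the call begins (- or left out, the last holds). The fingers move at their own pace and stop on an object; the grip force is fixed at half the most. Time passes only in rows, so rows that repeat a pose let the fingers close. It gives the time, the measured TCP pose, the force and the opening at its end, in the units of the state.
- env.observe(): the state, without advancing time (a new reading comes with each control period).
- env.read_camera(name): name is "scene" or "top"; returns (picture, depth): 480x640x3 uint8, red, green, blue; 480x640 float32, m along the optical axis (not along the pixel's ray), 0 where there is no reading.
- env.get_calibration(name): a dict with "mtx" (3x3 intrinsics, pixels), "extrinsics" (4x4, takes a point from camera to world coordinates). Camera axes: x right, y down, z forward; pixel columns grow to the right and rows downward; lengths in m; the calibration is good to about 2 mm. A picture is of the moment at which its call begins. get_calibration takes no time and is no camera call.
- env.sign_off(): hands the job in, once; it reports no verdict.
The state is a dict: "clock": time; "q": joint angles; "qvel": joint speeds; "joint_efforts": joint torques, N m; "ee_pos": TCP position; "orientation": TCP orientation; "wrist_force": force on the tool from outside, world axes, zero at the start; "moment": the same for the moment, N m; "width": finger opening in m.
Only numpy, scipy, OpenCV 4.12 (cv2) and the standard library are available. Lean on these libraries where they do the work, as an engineer would, in place of code of your own. Each camera call takes 0.05 s, during which the arm holds its last target.

## Task

Lay the harmonica in the lever press, between the black corner guides with its loose top cover facing up, and let go of it. Then pull the red handle down through its whole stroke so that the press, not your hand, pushes the cover fully home, and ease the handle slowly all the way back up before letting go; never let it fly back. Leave the harmonica in the press and the other things on the ledge where they are.

Things in the scene. Friction and masses are not known exactly. Their poses are not given: they have to be found in the camera images.
- harmonica: Chrome and black harmonica lying flat, about 0.15 kg. Comb (the part to grip) 104 long (x) x 32 wide (y) x 18 high, straight sides; origin at the centre of its underside, z up. On top a loose chrome cover 100 x 25, set in 3.5 from the comb's long sides; its top is 28 above the origin when home, more by joint cover. Either end may point forward.
- cover (a joint): Height in m by which the harmonica's top cover stands proud of home: 0 = fully home, starts at 0.0045 to 0.006. It slides stiffly along the harmonica's z (about 8 N) and stays where it is pushed.
- press: Fixed grey lever press, base plate 290 (x) x 150 (y) x 12 high; origin on the ledge under the bed's centre; x points from the handle side (nearer the robot) to the hinge side, y left. The raised lever hangs over the bed: a hand coming straight down would hit it, so come in under it from the handle side, the hand leaning 25 to 45 degrees back to that side. Hinge cheeks at x 92 to 128, 112 high.
- nest (a point): Where the centre of the harmonica's underside belongs, lengthwise along x: centre of the aluminium bed's top, 47 above the ledge; axes as the press. Bed 116 (x) x 28. Black end stops (inside at x = +-56) and four corner guides (y = 20 to 26 either side, over the outer 22 of the length) rise 12 above the bed; between them both long sides are open over 80 for fingers. Play 4 each way.
- lever (a joint): Sprung yoke lever's angle, rad: 0 = home, raised 55 degrees (0.96) above level, leaning to the robot; grows as the handle is pulled towards the robot and down; 0.96 = level. Its rubber roller, 110 from the hinge, meets the proud cover near 0.92 and has it home near 0.97; own stop 1.03. Spring 0.36 N m at home to 1.5 N m at full stroke, the cover adds 1 N m. Flies back if let go.
- handle (a point): Centre of the red handle, a round bar 20 in diameter along the press's y, 104 clear between two flat steel yoke arms (10 thick, 18 high) that run from its ends to the hinge; 230 from the hinge axis. About 276 above the ledge at home, 88 when level. Its axes turn with the lever. Slow enough on the way back means never faster than 0.23 m/s here (1 rad/s).
- hinge (a point): Middle of the lever's hinge axis, which runs along the press's y, at x = 110, 88 above the ledge.
- case: Bystander: closed red plastic harmonica case with steel latch, 140 x 55 x 35, loose; origin at the centre of its underside.
- winder: Bystander: green peg winder, about 145 long x 30 wide x 20 high, loose; origin on the underside near its middle.
- brush: Bystander: wooden cleaning brush with white bristles, 130 x 20 x 28, loose; origin at the centre of its underside.
- mug: Bystander: blue ceramic mug, 82 in diameter, 95 high, holding two wooden drumsticks that reach 340 above the ledge, loose; origin at the centre of its underside.
Not all that is in view belongs to the job. What is shaped like the harmonica but purple is not meant.

How it is judged (in metres and radians):
On the way, in this order (a step that is already met when the one before it is completed fails the run):
1. the harmonica lies in the press between the guides, cover still proud, and is let go (horizontal distance between harmonica and nest below 0.01 m and z of harmonica in the frame of nest below 0.003 m and angle between the x axis of harmonica and the x axis of press, either way round below 0.15 rad and angle between harmonica's own z axis and vertical below 0.06 rad and value of joint cover above 0.003 m and value of joint lever below 0.3 rad and contact force between the fingers and harmonica below 0.1 N), for 0.2 s.
2. the lever is pulled half way, cover still proud (value of joint lever above 0.5 rad and value of joint cover above 0.003 m).
3. the lever is pulled through its stroke and has pressed the cover home (value of joint lever above 0.92 rad and value of joint cover below 0.0015 m), for 0.1 s.
4. the lever is back home (value of joint lever below 0.06 rad), for 0.2 s.
At the end, for the whole second after the job is handed in: The harmonica rests in the press within 10 mm of the nest's centre, flat on the bed (3 mm, 0.06 rad) and along it (0.15 rad), its cover within 1.5 mm of home, the lever back within 0.06 rad of home, all at rest (value of joint lever below 0.06 rad and value of joint cover below 0.0015 m and horizontal distance between harmonica and nest below 0.01 m and z of harmonica in the frame of nest below 0.003 m and angle between the x axis of harmonica and the x axis of press, either way round below 0.15 rad and angle between harmonica's own z axis and vertical below 0.06 rad and linear speed of harmonica below 0.02 m/s); the robot touches nothing.
It fails at once if the lever flies back (faster than 1 rad/s on its way up) (velocity of joint lever below -1 rad/s).
It fails at once if a bystander (case, winder, brush, mug) is moved more than 30 mm (distance of any of case, winder, brush, mug from where it was at the start of the episode above 0.03 m).
It also fails if it takes over 72 s, if anything falls off the work surface, if the arm or the gripper's body presses on something with over 40 N, if the wrist force passes 120 N, or if a joint passes its speed limit or range.

## Working session

There is one attempt and no reset: what is moved stays moved. The work goes in short steps, Python scripts to look and compute and a shell command to move; the robot and the scene stay as the last step left them, time stands still between calls to the robot, and variables do not carry over. Pictures are saved under pics/ and viewed, and the job is handed in when it is done.

```bash
mkdir -p pics; ls; python3 - <<'E'
from station import env
import cv2, json
print(env.observe())
for n in ("scene","top"):
    p,d=env.read_camera(n); cv2.imwrite(f"pics/{n}0.png",p[:,:,::-1])
    import numpy as np; np.savez(f"{n}0.npz",p=p,d=d)
    print(env.get_calibration(n))
E
```

```text
pics
{'clock': 0.0, 'q': array([-71.11589762,  19.13090005,   2.28235779,  84.01131881,
        -0.76806922,  76.96635005,  -3.35181619]), 'qvel': array([-0.02816229,  0.09397078,  0.02321852,  0.08195857, -0.10152943,
        0.02427284, -0.04543777]), 'joint_efforts': array([-4.34125777e-04, -6.56358290e+01,  1.33480992e+00, -4.03789830e+01,
       -5.97339822e-02,  4.48811974e-02,  1.77449024e-04]), 'ee_pos': array([0.27006008, 0.59073048, 0.2296662 ]), 'orientation': array([-1.79906793e+02,  5.27565281e-03,  1.55433209e+02]), 'wrist_force': array([-0.40902029,  0.83170418, -0.16802117]), 'moment': array([ 0.00458429,  0.00225403, -0.00829374]), 'width': 0.08724153761764963}
{'mtx': array([[466.09788062,   0.        , 319.93803032],
       [  0.        , 466.09788062, 238.2493188 ],
       [  0.        ,   0.        ,   1.        ]]), 'extrinsics': array([[ 0.73683806,  0.46364617, -0.49203851,  1.17195118],
       [ 0.67575148, -0.48277069,  0.55703896, -0.6544204 ],
       [ 0.02072721, -0.74294326, -0.6690334 ,  0.97255019],
       [ 0.        ,  0.        ,  0.        ,  1.        ]])}
{'mtx': array([[586.86101958,   0.        , 323.74076331],
       [  0.        , 586.86101958, 228.7585968 ],
       [  0.        ,   0.        ,   1.        ]]), 'extrinsics': array([[ 0.0042988 , -0.99644876,  0.08409158,  0.49229743],
       [-0.99992494, -0.00524812, -0.01107134,  0.02446829],
       [ 0.01147334, -0.08403767, -0.99639652,  1.66147185],
       [ 0.        ,  0.        ,  0.        ,  1.        ]])}
```

View pics/scene0.png

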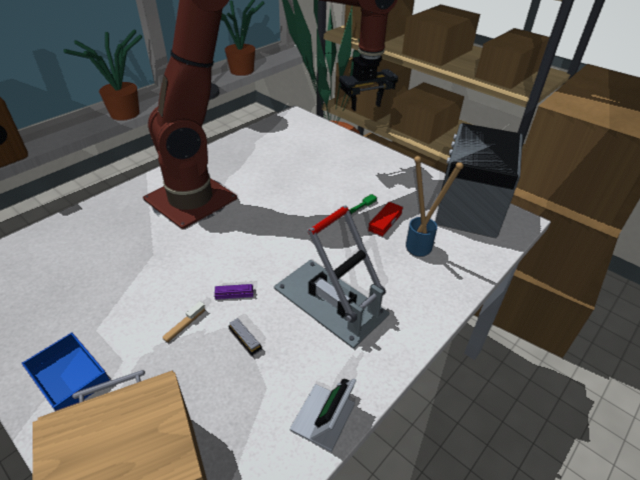

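View pics/top0.png

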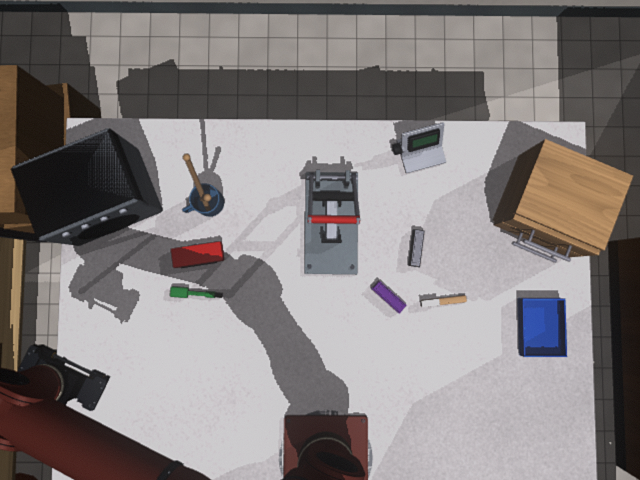

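```bash
cat > h.py <<'E'
import numpy as np, cv2
from station import env
def load(n,i): 
    z=np.load(f"{n}{i}.npz"); return z['p'],z['d']
def cal(n):
    c=env.get_calibration(n); return np.array(c["mtx"]),np.array(c["extrinsics"])
def cloud(n,d):
    K,E=cal(n); v,u=np.mgrid[0:480,0:640]
    P=np.stack([(u-K[0,2])/K[0,0]*d,(v-K[1,2])/K[1,1]*d,d],-1)
    return P@E[:3,:3].T+E[:3,3]
def ray(n,u,v,z):
    K,E=cal(n); r=E[:3,:3]@np.array([(u-K[0,2])/K[0,0],(v-K[1,2])/K[1,1],1]); o=E[:3,3]
    return o+r*(z-o[2])/r[2]
def proj(n,p):
    K,E=cal(n); c=E[:3,:3].T@(np.array(p)-E[:3,3]); return K@c/c[2]
E
python3 - <<'E'
from h import *
p,d=load("top",0); c=cloud("top",d)
def rect(m,name):
    P=c[m]; r=cv2.minAreaRect((P[:,:2]*1000).astype(np.float32)); print(name,np.round(r[0],1),np.round(r[1],1),round(r[2],1),"z",np.percentile(P[:,2],[5,50,95]).round(4),len(P))
z=c[:,:,2]
# harmonica region
def win(u0,u1,v0,v1):
    m=np.zeros((480,640),bool); m[v0:v1,u0:u1]=1; return m&(d>0)
rect(win(400,432,218,276)&(z>0.012),"harm")
rect(win(400,432,218,276)&(z>0.024),"harm cover")
rect(win(300,362,215,280)&(z>0.006)&(z<0.02),"base")
hsv=cv2.cvtColor(p,cv2.COLOR_RGB2HSV)
red=((hsv[:,:,0]<8)|(hsv[:,:,0]>172))&(hsv[:,:,1]>150)&(hsv[:,:,2]>60)
rect(win(300,365,205,230)&red,"handle")
rect(win(300,365,205,230)&red&(z>.27),"handle")
rect(win(300,365,150,280)&(z>.04)&(z<.053),"bed")
rect(win(295,365,150,190)&(z>.09)&(z<.12),"cheek")
rect(win(160,235,235,272)&(z>.02)&(z<.06),"case")
rect(win(180,230,180,220)&(z>.05)&(z<.35),"mug")
rect(win(365,410,275,315)&(z>.012)&(z<.06),"purple")
for n in("top","scene"):
    pp,_=load(n,0)
    b=(300,140,140,180) if n=="top" else (200,190,200,190)
    x,y,w,h=b; cv2.imwrite(f"pics/{n}0c.png",cv2.resize(pp[y:y+h,x:x+w,::-1],None,fx=3.2 if n=="top" else 3,fy=3.2 if n=="top" else 3,interpolation=cv2.INTER_CUBIC))
E
```

```text
harm [ 579.4 -252.8] [ 32.6 103.7] 82.7 z [0.0158 0.0304 0.0374] 430
harm cover [ 579.3 -253.5] [30.2 99.3] 80.9 z [0.0252 0.0319 0.0377] 328
base [580.3 -13.6] [171.6 180.8] 89.9 z [0.007  0.0117 0.0176] 2284
handle [631.8 -16.1] [ 15.2 110.8] 0.5 z [0.2791 0.2847 0.289 ] 311
handle [631.8 -16.1] [ 15.2 110.8] 0.5 z [0.2791 0.2847 0.289 ] 311
bed [673.5 -10.3] [ 86.2 150.9] 88.9 z [0.0417 0.0472 0.0517] 308
cheek [764.4 -14.7] [135.4  35.6] 89.8 z [0.0913 0.1018 0.1154] 340
case [557.8 360. ] [ 61. 141.] 8.7 z [0.0259 0.0342 0.0409] 1051
mug [706.  326.8] [122.4  81.5] 82.7 z [0.0543 0.0911 0.3357] 540
purple [ 445.8 -177.7] [104.2  44.2] 45.2 z [0.0152 0.0257 0.033 ] 428
```

View pics/top0c.png

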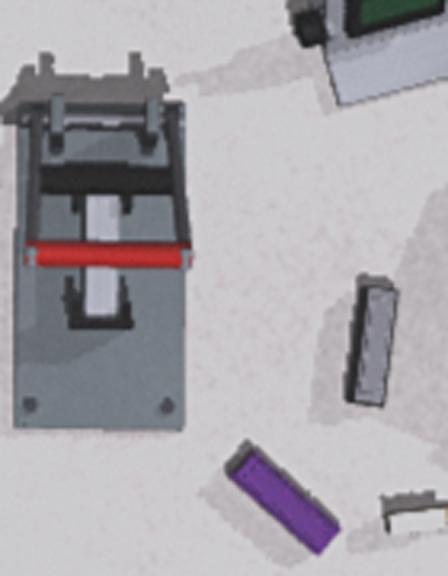

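View pics/scene0c.png

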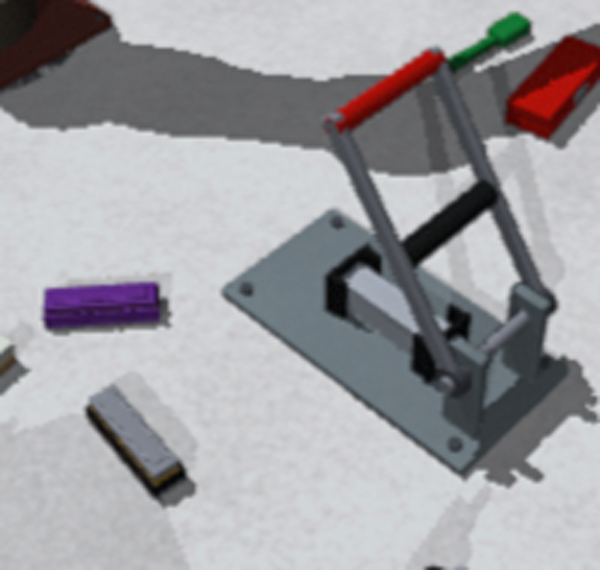

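```bash
python3 -m creep '[[[0,0,0.3],0],[[0.1,-0.1,0.5],-0.04],[[0.25,-0.25,0.5],-0.08],[[0.4,-0.4,0.5],-0.12],[[0.55,-0.55,0.5],-0.16],[[0.65,-0.7,0.5],-0.2],[[0.75,-0.85,0.5],-0.24],[[0.8,-1,0.5],-0.28],[[0.8,-1,0.5],-0.32]]'
```

```text
clock: 1.0
ee_pos: [0.4975, 0.3121, 0.3796]
orientation: [-180.0, 0.0, 97.5]
wrist_force: [1.6, 1.4, -0.0]
width: 0.0869
```

```bash
python3 -m creep '[[[0.05,-0.16,0.1],-0.045],[[0.1,-0.32,0.2],-0.09],[[0.15,-0.48,0.2],-0.135],[[0.2,-0.64,0.2],-0.18],[[0.2,-0.8,0.2],-0.225],[[0.2,-0.96,0.2],-0.27],[[0.2,-1,0.2],-0.315],[[0.2,-1,0.2],-0.36],[[0.2,-1,0.2],-0.405],[[0.2,-1,0.2],-0.45],[[0.2,-1,0.2],-0.495]]'
python3 -m creep '[[[0,-0.16,0],-0.045],[[0,-0.32,0],-0.09],[[0,-0.48,0],-0.09],[[0,-0.64,0],-0.09],[[0,-0.8,0],-0.09]]'
python3 -c "
from station import env
o=env.observe();print(o['q'].round(1),o['ee_pos'],o['orientation'])"
```

```text
clock: 2.1
ee_pos: [0.5566, 0.014, 0.4395]
orientation: [-180.0, 0.0, 8.4]
wrist_force: [-0.3, 0.4, -0.2]
width: 0.087
clock: 2.6
ee_pos: [0.5564, -0.2274, 0.4397]
orientation: [-180.0, -0.0, -7.4]
wrist_force: [0.6, 0.1, 1.1]
width: 0.0873
[-19.5  15.3  50.1  70.4 -11.9  99.4 -69.8] [ 0.55644953 -0.22742118  0.4397498 ] [-1.79977743e+02 -3.41474295e-03 -7.41581622e+00]
```

```bash
python3 -m creep '[[[0.16,0,0],0],[[0.32,0,0],0],[[0.48,0,0],0],[[0.64,0,0],0],[[0.8,0,0],0],[[1,0,0],0],[[1,0,0],0]]'
python3 -m creep '[[[0.16,0,0],0],[[0.32,0,0],0],[[0.48,0,0],0],[[0.48,0,0],0]]'
python3 -c "
from station import env
o=env.observe();print(o['q'].round(1),o['ee_pos'],o['orientation'])"
```

```text
clock: 3.3
ee_pos: [0.788, -0.2261, 0.4354]
orientation: [-179.9, -1.0, -7.9]
wrist_force: [-2.0, -2.3, 3.1]
width: 0.0867
clock: 3.7
ee_pos: [0.7992, -0.1972, 0.4242]
orientation: [-179.5, -0.3, -7.8]
wrist_force: [0.3, 0.2, 0.7]
width: 0.0871
[  3.5  56.3  79.3  14.6 -71.2 119.7 -78. ] [ 0.7992222  -0.19716488  0.424214  ] [-179.45004277   -0.32285356   -7.8016542 ]
```

```bash
python3 -m creep '[[[-0.2,0,0],0],[[-0.4,0,0],0],[[-0.6,0,0],0],[[-0.8,0,0],0],[[-0.8,0,0],0]]'
python3 -c "
from station import env
o=env.observe();print(o['q'].round(1),o['ee_pos'],o['orientation'])"
```

```text
clock: 4.2
ee_pos: [0.6025, -0.1977, 0.4244]
orientation: [-179.4, -0.2, -7.7]
wrist_force: [-0.5, 0.5, 4.0]
width: 0.0871
[-31.1  31.3  78.4  67.9 -32.1 103.2 -60.3] [ 0.60252814 -0.19767472  0.42437017] [-1.79374791e+02 -1.54734176e-01 -7.66746722e+00]
```

```bash
python3 - <<'E'
from h import *
for n in ("scene","top"):
    p,d=env.read_camera(n); np.savez(f"{n}1.npz",p=p,d=d)
    cv2.imwrite(f"pics/{n}1.png",p[:,:,::-1])
print(env.observe()['ee_pos'])
E
```

```text
[ 0.59717673 -0.19927802  0.42533106]
```

View pics/scene1.png

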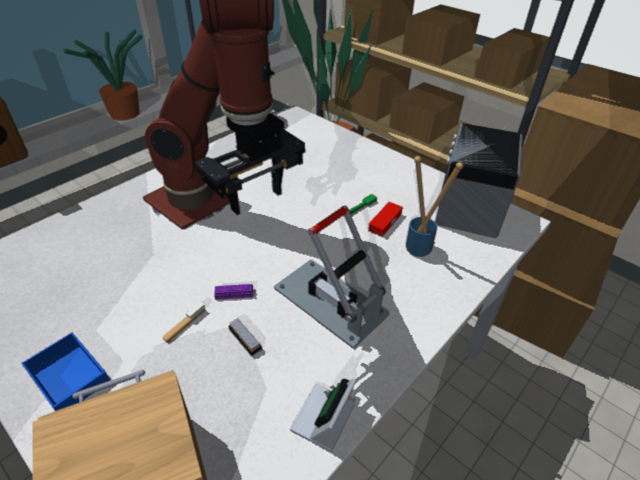

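View pics/top1.png

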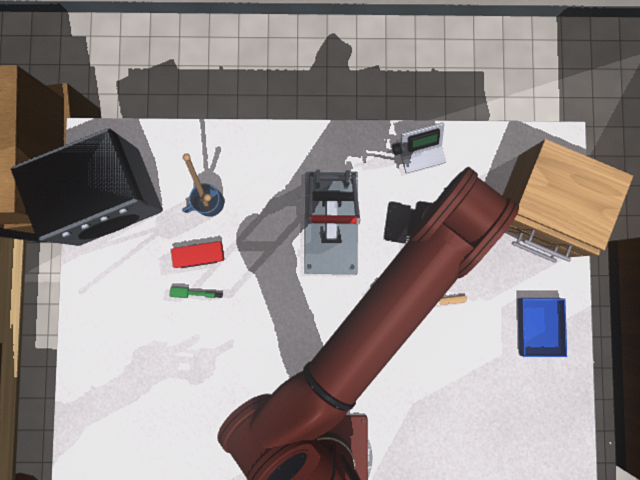

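```bash
python3 - <<'E'
from h import *
p,d=load("scene",1); c=cloud("scene",d); 
t=np.array([0.597,-0.199,0.425]); a=np.radians(-7.7)
r=c-t; X=r[...,0]*np.cos(a)+r[...,1]*np.sin(a); Y=-r[...,0]*np.sin(a)+r[...,1]*np.cos(a); Z=r[...,2]
m=(d>0)&(abs(X)<.2)&(abs(Y)<.2)&(Z>-.03)&(Z<.4)
for z0 in np.arange(-.02,.4,.015):
    k=m&(Z>=z0)&(Z<z0+.015)
    if k.sum(): print(round(z0,3),k.sum(),"X",np.percentile(X[k],[1,50,99]).round(3),"Y",np.percentile(Y[k],[1,50,99]).round(3))
E
cat > /dev/null; python3 - <<'E'
import cv2
p=cv2.imread('pics/scene1.png'); cv2.imwrite('pics/hand1.png',cv2.resize(p[0:220,170:350],None,fx=2.7,fy=2.7,interpolation=cv2.INTER_CUBIC))
E
```

```text
-0.02 33 X [-0.006  0.011  0.016] Y [-0.053 -0.047  0.052]
-0.005 116 X [-0.005  0.011  0.017] Y [-0.053  0.043  0.052]
0.01 119 X [-0.006  0.012  0.017] Y [-0.055  0.044  0.054]
0.025 130 X [-0.004  0.014  0.017] Y [-0.058  0.043  0.056]
0.04 71 X [-0.004  0.014  0.017] Y [-0.057  0.049  0.059]
0.055 221 X [-0.029  0.032  0.043] Y [-0.088 -0.07   0.086]
0.07 803 X [-0.026  0.036  0.043] Y [-0.093 -0.019  0.084]
0.085 722 X [-0.024  0.029  0.043] Y [-0.096 -0.028  0.088]
0.1 1338 X [-0.029  0.02   0.042] Y [-0.095 -0.02   0.092]
0.115 357 X [-0.017  0.026  0.031] Y [-0.018  0.     0.049]
0.13 277 X [-0.016  0.025  0.029] Y [-0.019 -0.002  0.049]
0.145 194 X [0.012 0.04  0.043] Y [-0.019  0.006  0.045]
0.16 582 X [-0.014  0.031  0.043] Y [-0.038 -0.009  0.047]
0.175 177 X [-0.003  0.031  0.046] Y [-0.044 -0.02   0.017]
0.19 448 X [-0.01   0.038  0.047] Y [-0.044 -0.022  0.031]
0.205 506 X [-0.01   0.037  0.047] Y [-0.044 -0.023  0.03 ]
0.22 461 X [-0.008  0.037  0.046] Y [-0.043 -0.024  0.026]
0.235 477 X [-0.008  0.037  0.046] Y [-0.043 -0.024  0.023]
0.25 526 X [-0.008  0.039  0.053] Y [-0.043 -0.022  0.021]
0.265 549 X [-0.007  0.038  0.047] Y [-0.043 -0.022  0.025]
0.28 556 X [-0.009  0.037  0.046] Y [-0.044 -0.023  0.028]
0.295 523 X [-0.006  0.037  0.047] Y [-0.046 -0.024  0.025]
0.31 758 X [-0.001  0.031  0.049] Y [-0.055 -0.02   0.024]
0.325 588 X [0.006 0.033 0.062] Y [-0.063 -0.02   0.02 ]
0.34 769 X [0.009 0.041 0.068] Y [-0.066 -0.025  0.021]
0.355 663 X [0.014 0.041 0.07 ] Y [-0.068 -0.029  0.016]
```

View pics/hand1.png

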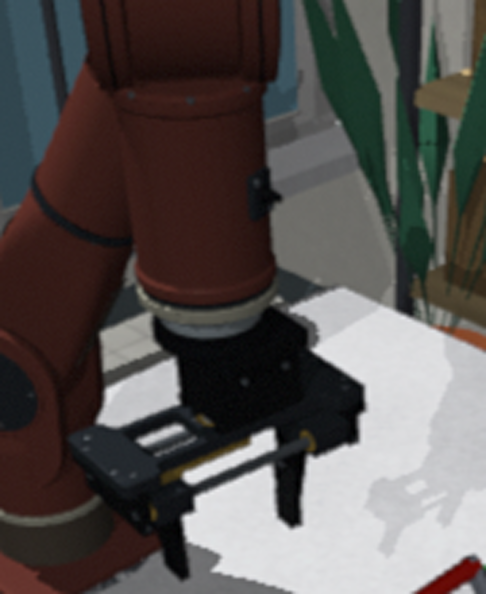

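```bash
python3 -m creep '[[[-0.05,0.1,0],0.045],[[-0.1,0.2,0],0.09],[[-0.1,0.2,0],0.135],[[-0.1,0.2,0],0.18],[[-0.1,0.2,0],0.225],[[-0.1,0.2,0],0.27],[[-0.1,0.2,0],0.315],[[-0.1,0.2,0],0.36],[[-0.1,0.2,0],0.405],[[-0.1,0.2,0],0.45],[[-0.1,0.2,0],0.495],[[-0.1,0.2,0],0.54]]'
python3 -c "
from station import env
o=env.observe();print(o['q'].round(1),o['ee_pos'],o['orientation'])"
```

```text
clock: 5.5
ee_pos: [0.5743, -0.1385, 0.426]
orientation: [-179.5, -0.3, 89.7]
wrist_force: [0.3, 0.3, -0.8]
width: 0.0869
[-35.2  16.   59.2  73.5 -13.9  98.5  20.8] [ 0.57431101 -0.13854283  0.42604853] [-179.45208965   -0.29402084   89.71507452]
```

```bash
python3 -m creep '[[[-0.05,-0.1,0],0.045],[[-0.1,-0.2,-0.1],0.09],[[-0.1,-0.3,-0.2],0.135],[[-0.1,-0.36,-0.3],0.18],[[-0.1,-0.36,-0.3],0.225],[[-0.1,-0.36,-0.4],0.27],[[-0.1,-0.36,-0.5],0.315],[[-0.1,-0.36,-0.5],0.36],[[-0.1,-0.36,-0.5],0.405],[[-0.1,-0.36,-0.5],0.45],[[-0.1,-0.36,-0.5],0.458]]'
python3 - <<'E'
from h import *
o=env.observe();print(o['q'].round(1),o['ee_pos'],o['orientation'])
p,d=load("top",0); c=cloud("top",d)
g=cv2.cvtColor(p,cv2.COLOR_RGB2GRAY).astype(float)
def edge(v,u0,u1):
    r=cv2.GaussianBlur(g,(3,3),0)[v]; k=np.gradient(r)[u0:u1]; i=np.argmax(abs(k)); return u0+i
L=[];R=[]
for v in range(235,270,3):
    l=edge(v,296,312); r=edge(v,350,366); a=ray("top",l,v,.012); b=ray("top",r,v,.012); L.append(a);R.append(b)
L=np.array(L);R=np.array(R)
for A in(L,R):
    k=np.polyfit(A[:,0],A[:,1],1); print("slope deg",np.degrees(np.arctan(k[0])),"y@.654",np.polyval(k,.654), "med",np.median(A[:,1]))
# bed aluminium: bright strip, z .047
for v in range(228,243,3):
    r=g[v]; m=np.where(r[320:345]>150)[0]+320; print(v,m.min(),m.max(), ray("top",m.min()-.5,v,.047)[:2].round(4),ray("top",m.max()+.5,v,.047)[:2].round(4))
# handle line
hsv=cv2.cvtColor(p,cv2.COLOR_RGB2HSV)
red=((hsv[:,:,0]<8)|(hsv[:,:,0]>172))&(hsv[:,:,1]>150); m=np.zeros_like(red); m[205:232,298:366]=1; v,u=np.where(red&m)
print("red",u.min(),u.max(),v.min(),v.max()); print(ray("top",u.min()-.5,v.mean(),.28),ray("top",u.max()+.5,v.mean(),.28))
k=np.polyfit(u,v,1); print("handle slope",np.degrees(np.arctan(k[0])))
# base front edge
for u in (315,330,345):
    k=np.gradient(cv2.GaussianBlur(g,(3,3),0)[:,u])[262:285]; v=262+np.argmax(abs(k)); print("front",ray("top",u,v,.012)[:2])
E
```

```text
clock: 6.6
ee_pos: [0.5446, -0.2462, 0.2761]
orientation: [-179.4, -0.2, 172.0]
wrist_force: [-0.5, 0.1, 0.2]
width: 0.087
[-17.8  14.4  45.7  89.5  -9.8  80.4 110.6] [ 0.54461125 -0.24619926  0.27607837] [-1.79387758e+02 -1.57336456e-01  1.72013543e+02]
slope deg 1.2125299596413601 y@.654 0.06412666073850445 med 0.061470418925713075
slope deg -1.8350168786492205 y@.654 -0.0911803329060186 med -0.08771456137995522
228 327 336 [ 0.6307 -0.0011] [ 0.6308 -0.0287]
231 327 335 [ 0.6224 -0.0011] [ 0.6225 -0.026 ]
234 327 335 [ 0.6141 -0.0011] [ 0.6142 -0.026 ]
237 327 335 [ 0.6058 -0.0012] [ 0.6059 -0.026 ]Traceback (most recent call last):
  File "<stdin>", line 15, in <module>
    return umr_minimum(a, axis, None, out, keepdims, initial, where)
ValueError: zero-size array to reduction operation minimum which has no identity
```

```bash
python3 - <<'E'
from h import *
p,d=load("top",0)
g=cv2.cvtColor(p,cv2.COLOR_RGB2GRAY).astype(float)
def redm(p): 
    hsv=cv2.cvtColor(p,cv2.COLOR_RGB2HSV); return ((hsv[:,:,0]<8)|(hsv[:,:,0]>172))&(hsv[:,:,1]>150)
red=redm(p); m=np.zeros_like(red); m[205:232,298:366]=1; v,u=np.where(red&m)
print("red",u.min(),u.max(),v.min(),v.max(),ray("top",u.min()-.5,v.mean(),.28),ray("top",u.max()+.5,v.mean(),.28))
print("handle slope",np.degrees(np.arctan(np.polyfit(u,v,1)[0])))
for u in (312,320,330,340,350):
    k=np.gradient(cv2.GaussianBlur(g,(3,3),0)[:,u])[262:285]; v=262+np.argmax(abs(k)); print("front",ray("top",u,v,.012)[:2])
p,d=load("scene",0); red=redm(p); m=np.zeros_like(red); m[200:238,305:352]=1; v,u=np.where(red&m)
r=cv2.minAreaRect(np.stack([u,v],1).astype(np.float32)); print(r)
c=cloud("scene",d)[v,u]; print("scene handle cloud mean",c.mean(0),c.min(0),c.max(0), np.degrees(np.arctan(np.polyfit(c[:,1],c[:,0],1)[0])))
# base corners scene + bed
c=cloud("scene",d); z=c[...,2]
m=(z>.006)&(z<.017)&(c[...,0]>.48)&(c[...,0]<.85)&(abs(c[...,1]+.014)<.12)&(d>0)
P=c[m][:,:2]*1000; print("base scene",cv2.minAreaRect(P.astype(np.float32)))
m=(z>.042)&(z<.051)&(c[...,0]>.58)&(c[...,0]<.72)&(abs(c[...,1]+.014)<.03)&(d>0)
P=c[m][:,:2]*1000; print("bed scene",cv2.minAreaRect(P.astype(np.float32)))
m=(z>.006)&(z<.045)&(c[...,0]>.48)&(c[...,0]<.68)&(abs(c[...,1]+.253)<.06)&(d>0)&(z>.024)
P=c[m][:,:2]*1000; print("harm scene",cv2.minAreaRect(P.astype(np.float32)), np.percentile(c[m][:,2],[50,95]))
E
```

```text
red 311 358 216 222 [0.63193902 0.04053708 0.28      ] [ 0.63255932 -0.07307719  0.28      ]
handle slope -0.04990528233702644
front [0.50411854 0.03849247]
front [0.50421676 0.01607708]
front [ 0.50433957 -0.01195198]
front [ 0.50446244 -0.03999197]
front [ 0.50458535 -0.0680429 ]
((329.1153259277344, 219.42303466796875), (7.4884514808654785, 42.43456268310547), 56.30992889404297)
scene handle cloud mean [ 0.63753108 -0.01918148  0.28440577] [ 0.62455499 -0.6544204   0.27347213] [1.17195118 0.04540505 0.97255019] -25.639027442645418
base scene ((670.028076171875, -9.987197875976562), (166.42300415039062, 336.0251770019531), 89.50071716308594)
bed scene ((655.0552368164062, -15.514108657836914), (55.75464630126953, 122.98860931396484), 89.96646881103516)
harm scene ((577.1861572265625, -255.6525421142578), (26.109262466430664, 101.59819793701172), 81.37396240234375) [0.03072251 0.03467282]
```

```bash
python3 -m creep '[[[-0.03,-0.004,-0.15],0],[[-0.032,-0.004,-0.3],0],[[-0.032,-0.004,-0.45],0],[[-0.032,-0.004,-0.6],0],[[-0.032,-0.004,-0.7],0],[[-0.032,-0.004,-0.78],0],[[-0.032,-0.004,-0.78],0]]'
python3 - <<'E'
from h import *
o=env.observe();print(o['q'].round(1),o['ee_pos'],o['orientation'])
for n in ("scene",):
    p,d=env.read_camera(n); np.savez(f"{n}2.npz",p=p,d=d)
    cv2.imwrite(f"pics/{n}2c.png",cv2.resize(p[220:400,140:340,::-1],None,fx=3,fy=3,interpolation=cv2.INTER_CUBIC))
E
```

```text
clock: 7.3
ee_pos: [0.5334, -0.2463, 0.0387]
orientation: [-179.4, -0.5, 171.7]
wrist_force: [-0.3, -0.2, 0.3]
width: 0.0871
[-12.5  26.6  40.4 105.7 -19.8  55.4 118.1] [ 0.53342289 -0.24625939  0.03874557] [-179.38749713   -0.50639245  171.67912924]
```

View pics/scene2c.png

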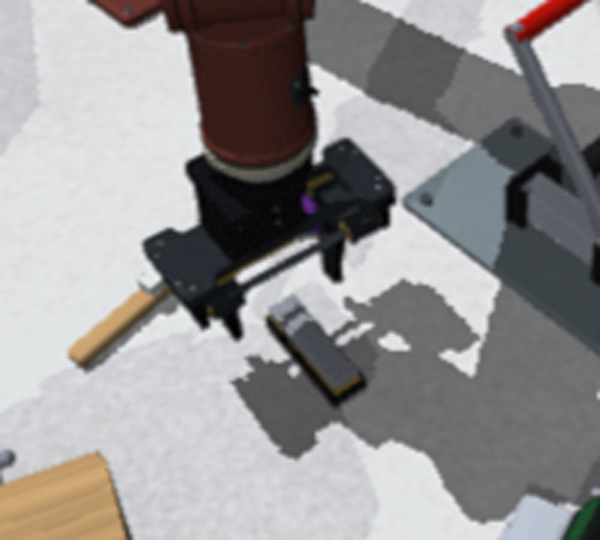

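```bash
python3 -m creep '[[[0.005,-0.004,-0.05],0],[[0.005,-0.004,-0.094],0],[[0.005,-0.004,-0.094],0]]'
python3 -m creep '[[[0,0,0],0],[[0,0,0],0],[[0,0,0],0],[[0,0,0],0],[[0,0,0],0],[[0,0,0],0]]' 1
```

```text
clock: 7.65
ee_pos: [0.5362, -0.2479, 0.0117]
orientation: [-179.4, -0.3, 171.8]
wrist_force: [-0.6, 1.1, -0.5]
width: 0.0871
clock: 8.25
ee_pos: [0.537, -0.2485, 0.0131]
orientation: [-179.4, -0.2, 171.8]
wrist_force: [-0.5, 0.7, -1.1]
width: 0.0471
```

```bash
python3 -m creep '[[[0,0,0],0],[[0,0,0],0],[[0,0,0],0],[[0,0,0],0]]'
python3 -m creep '[[[0,0,0.07],0],[[0,0,0.2],0],[[0,0,0.35],0],[[0,0,0.45],0],[[0,0,0.45],0]]'
python3 - <<'E'
from h import *
o=env.observe();print(o['q'].round(1),o['ee_pos'],o['orientation'],o['width'])
for n in ("scene",):
    p,d=env.read_camera(n); np.savez(f"{n}3.npz",p=p,d=d)
    cv2.imwrite(f"pics/{n}3c.png",cv2.resize(p[160:340,140:340,::-1],None,fx=3,fy=3,interpolation=cv2.INTER_CUBIC))
E
```

```text
clock: 8.65
ee_pos: [0.5369, -0.2484, 0.0129]
orientation: [-179.4, -0.3, 171.8]
wrist_force: [0.3, 0.1, -0.1]
width: 0.0316
clock: 9.15
ee_pos: [0.5389, -0.2497, 0.1521]
orientation: [-179.3, 0.1, 171.8]
wrist_force: [0.5, -0.1, -3.6]
width: 0.0317
[-16.1  19.1  44.5  99.8 -13.8  66.6 114. ] [ 0.53888735 -0.24965086  0.15211941] [-1.79334609e+02  1.20460714e-01  1.71799615e+02] 0.03166274810231465
```

View pics/scene3c.png

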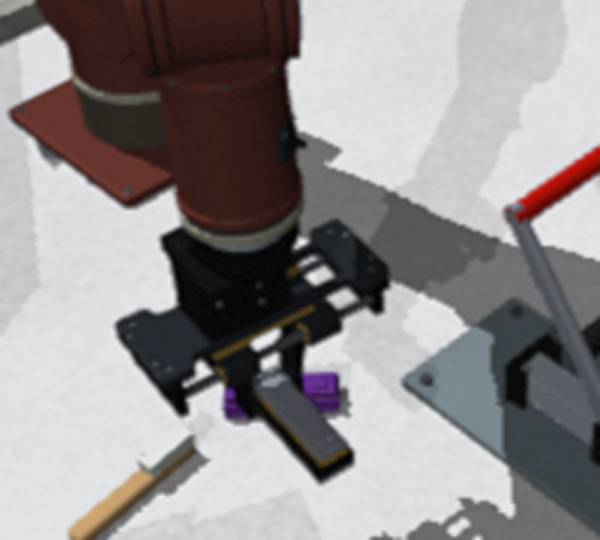

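```bash
python3 - <<'E'
from h import *
p,d=load("scene",3); c=cloud("scene",d)
t=np.array([0.539,-0.25,0.152]); a=np.radians(-8.2); r=c-t
X=r[...,0]*np.cos(a)+r[...,1]*np.sin(a); Y=-r[...,0]*np.sin(a)+r[...,1]*np.cos(a); Z=r[...,2]
m=(d>0)&(X>.02)&(X<.12)&(abs(Y)<.03)&(Z>-.04)&(Z<.05)
print(m.sum(),X[m].max(),np.percentile(X[m],99))
for x0 in np.arange(.02,.12,.01):
    k=m&(X>=x0)&(X<x0+.01)
    if k.sum()>3: print(round(x0,2),k.sum(),"Z",np.percentile(Z[k],[5,50,90]).round(4),"Y",np.percentile(Y[k],[2,98]).round(4))
E
```

```text
528 0.09495349794035664 0.09359483100162523
0.02 51 Z [-0.0037  0.0163  0.0201] Y [-0.0179  0.0104]
0.03 60 Z [-0.0065  0.0174  0.0201] Y [-0.0178  0.0089]
0.04 53 Z [-0.0057  0.0172  0.0203] Y [-0.0178  0.0089]
0.05 59 Z [-0.0029  0.0176  0.0206] Y [-0.0174  0.0103]
0.06 64 Z [-0.0029  0.0176  0.0197] Y [-0.0172  0.0098]
0.07 60 Z [-0.0055  0.0168  0.0196] Y [-0.0174  0.0102]
0.08 90 Z [-0.0077  0.0149  0.0192] Y [-0.0169  0.014 ]
0.09 91 Z [-0.0113  0.0003  0.0141] Y [-0.0159  0.0149]
```

```bash
python3 -m creep '[[[-0.04,0.12,0.02],0.01],[[-0.08,0.25,0.02],0.02],[[-0.11,0.38,0.02],0.03],[[-0.117,0.51,0.02],0.04],[[-0.117,0.64,0.02],0.0456],[[-0.117,0.74,0.02],0.0456],[[-0.117,0.783,0.02],0.0456],[[-0.117,0.783,0.02],0.0456],[[-0.117,0.783,0.02],0.0456]]'
python3 - <<'E'
from h import *
o=env.observe();print(o['q'].round(1),o['ee_pos'],o['orientation'],o['width'])
p,d=env.read_camera("top"); np.savez(f"top4.npz",p=p,d=d)
cv2.imwrite(f"pics/top4c.png",cv2.resize(p[130:330,230:430,::-1],None,fx=3,fy=3,interpolation=cv2.INTER_CUBIC))
p,d=env.read_camera("scene"); np.savez(f"scene4.npz",p=p,d=d)
cv2.imwrite(f"pics/scene4c.png",cv2.resize(p[120:360,200:420,::-1],None,fx=2.5,fy=2.5,interpolation=cv2.INTER_CUBIC))
E
```

```text
clock: 10.1
ee_pos: [0.5013, -0.0147, 0.1532]
orientation: [-179.3, -0.3, 180.0]
wrist_force: [0.7, -0.8, -1.9]
width: 0.0315
[-38.4   5.3  36.8 111.3  -2.7  64.9  89.5] [ 0.50131505 -0.01470796  0.15318411] [-179.30921685   -0.3254577   179.98298087] 0.03152241527404055
```

View pics/scene4c.png

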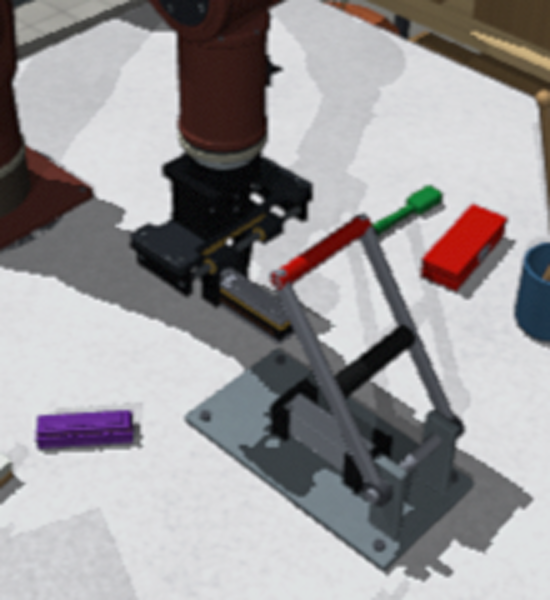

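View pics/top4c.png

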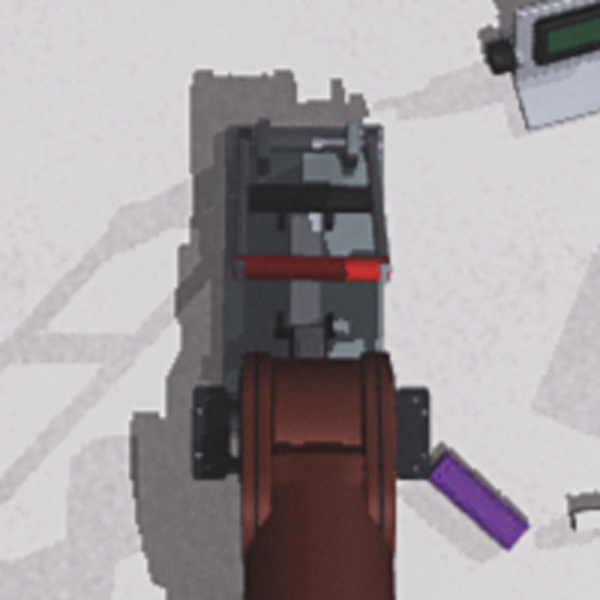

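```bash
python3 - <<'E'
from h import *
p,d=load("top",4); c=cloud("top",d)
for v in range(238,247): print(v,[(u,int(p[v,u].mean()),round(float(c[v,u,2]),3)) for u in range(322,344)])
E
```

```text
238 [(322, 39, 0.061), (323, 34, 0.068), (324, 45, 0.006), (325, 53, 0.01), (326, 60, 0.048), (327, 65, 0.156), (328, 61, 0.159), (329, 65, 0.148), (330, 66, 0.163), (331, 67, 0.164), (332, 67, 0.157), (333, 58, 0.158), (334, 56, 0.16), (335, 58, 0.151), (336, 51, 0.153), (337, 45, 0.161), (338, 35, 0.158), (339, 31, 0.057), (340, 43, 0.06), (341, 118, 0.018), (342, 137, 0.01), (343, 131, 0.017)]
239 [(322, 37, 0.061), (323, 32, 0.059), (324, 37, 0.014), (325, 41, 0.016), (326, 40, 0.045), (327, 39, 0.159), (328, 54, 0.169), (329, 65, 0.17), (330, 67, 0.174), (331, 67, 0.17), (332, 68, 0.174), (333, 67, 0.171), (334, 70, 0.166), (335, 70, 0.169), (336, 70, 0.165), (337, 62, 0.169), (338, 41, 0.157), (339, 29, 0.059), (340, 36, 0.052), (341, 98, 0.01), (342, 127, 0.011), (343, 131, 0.01)]
240 [(322, 33, 0.06), (323, 33, 0.058), (324, 33, 0.063), (325, 34, 0.06), (326, 31, 0.061), (327, 33, 0.16), (328, 59, 0.173), (329, 74, 0.17), (330, 75, 0.175), (331, 76, 0.163), (332, 75, 0.167), (333, 75, 0.172), (334, 77, 0.172), (335, 74, 0.169), (336, 79, 0.17), (337, 67, 0.17), (338, 43, 0.16
[... 1788 characters left out ...]
, 0.16), (328, 57, 0.168), (329, 56, 0.168), (330, 70, 0.174), (331, 77, 0.172), (332, 72, 0.169), (333, 72, 0.171), (334, 76, 0.169), (335, 74, 0.167), (336, 77, 0.171), (337, 75, 0.166), (338, 46, 0.16), (339, 53, 0.025), (340, 66, 0.015), (341, 107, 0.011), (342, 128, 0.018), (343, 131, 0.013)]
246 [(322, 56, 0.007), (323, 54, 0.01), (324, 56, 0.012), (325, 56, 0.009), (326, 44, 0.011), (327, 34, 0.154), (328, 57, 0.163), (329, 58, 0.171), (330, 72, 0.174), (331, 75, 0.174), (332, 74, 0.171), (333, 75, 0.174), (334, 76, 0.174), (335, 74, 0.175), (336, 76, 0.173), (337, 78, 0.168), (338, 44, 0.15), (339, 52, 0.017), (340, 68, 0.015), (341, 118, 0.002), (342, 133, 0.011), (343, 130, 0.005)]
```

```bash
python3 - <<'E'
from h import *
print("harm",ray("top",332.5,243,.158))
p,d=load("top",0)
g=p.mean(2)
for v in (235,238,240,241,242): 
    print(v,[int(x) for x in g[v,316:348]])
for n in (0,):
    m=(g[225:246,316:348]<75); vs,us=np.where(m); 
    print("guide extents u",us.min()+316,us.max()+316,"v",vs.min()+225,vs.max()+225)
    print(ray("top",us.min()+315.5,238,.059),ray("top",us.max()+316.5,238,.059), ray("top",332,vs.max()+225.5,.059))
E
```

```text
harm [ 0.58262466 -0.0148754   0.158     ]
235 [109, 111, 110, 110, 75, 56, 50, 43, 47, 55, 109, 179, 185, 182, 179, 182, 184, 183, 186, 190, 139, 82, 47, 43, 51, 112, 127, 126, 125, 122, 123, 122]
238 [111, 109, 110, 111, 101, 70, 51, 47, 49, 55, 73, 121, 132, 128, 127, 130, 131, 118, 112, 113, 77, 57, 45, 41, 52, 114, 127, 124, 124, 122, 122, 124]
240 [111, 110, 108, 110, 112, 68, 48, 50, 48, 47, 47, 48, 45, 45, 45, 47, 50, 51, 49, 49, 44, 46, 44, 45, 43, 64, 115, 124, 125, 125, 125, 125]
241 [110, 110, 109, 112, 111, 67, 40, 46, 44, 41, 43, 41, 41, 44, 42, 42, 43, 43, 41, 45, 43, 45, 46, 44, 44, 59, 114, 127, 126, 125, 123, 126]
242 [108, 110, 108, 110, 111, 75, 51, 49, 48, 48, 49, 49, 49, 50, 47, 50, 49, 49, 50, 51, 49, 48, 44, 44, 45, 81, 116, 125, 124, 123, 126, 126]
guide extents u 320 341 v 225 242
[0.6020985  0.01815937 0.059     ] [ 0.60240477 -0.04206987  0.059     ] [ 0.58993546 -0.01609386  0.059     ]
```

```bash
python3 -m creep '[[[0.1,0.004,0],0],[[0.2,0.004,0],0],[[0.232,0.004,0],0],[[0.232,0.004,-0.08],0],[[0.232,0.004,-0.16],0],[[0.232,0.004,-0.22],0],[[0.232,0.004,-0.25],0],[[0.232,0.004,-0.25],0]]'
python3 - <<'E'
from h import *
o=env.observe();print(o['q'].round(1),o['ee_pos'],o['orientation'],o['width'])
p,d=env.read_camera("scene"); np.savez(f"scene5.npz",p=p,d=d)
cv2.imwrite(f"pics/scene5c.png",cv2.resize(p[180:340,260:420,::-1],None,fx=3.7,fy=3.7,interpolation=cv2.INTER_CUBIC))
E
```

```text
clock: 11.0
ee_pos: [0.5704, -0.0133, 0.0779]
orientation: [-179.3, -0.4, 179.9]
wrist_force: [-0.6, -0.1, -2.2]
width: 0.0316
[-33.4  20.2  35.8 106.2 -12.9  58.2  97.6] [ 0.57040898 -0.01325869  0.0779102 ] [-179.31986639   -0.37979509  179.94930074] 0.03159073640518107
```

View pics/scene5c.png

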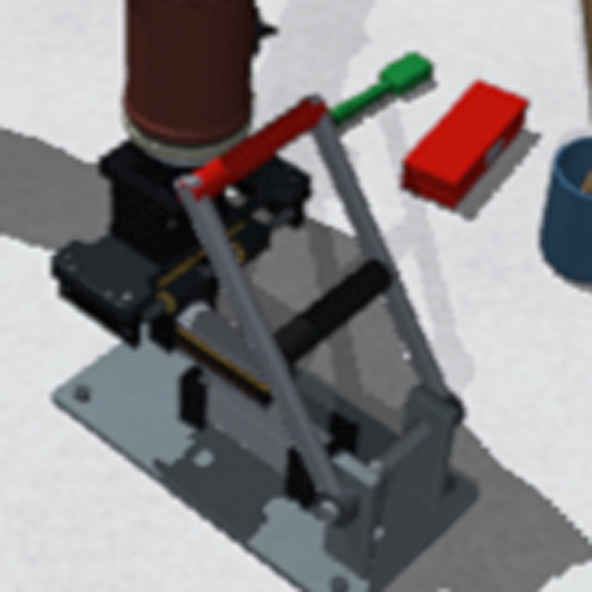

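```bash
python3 -m creep '[[[0.002,0,-0.01],0],[[0.002,0,-0.018],0],[[0.002,0,-0.018],0],[[0.002,0,-0.018],0]]'
```

```text
clock: 11.45
ee_pos: [0.5721, -0.0123, 0.0738]
orientation: [-179.4, -0.2, -180.0]
wrist_force: [-0.6, -0.5, -3.3]
width: 0.0319
```

```bash
python3 -m creep '[[[0,-0.004,-0.006],0],[[0,-0.004,-0.006],0]]'
python3 -m creep '[[[0,0,0],0],[[0,0,0],0],[[0,0,0],0],[[0,0,0],0],[[0,0,0],0]]' 0.4
python3 - <<'E'
from h import *
o=env.observe();print(o['q'].round(1),o['ee_pos'],o['orientation'],o['width'])
p,d=env.read_camera("scene"); np.savez(f"scene6.npz",p=p,d=d)
cv2.imwrite(f"pics/scene6c.png",cv2.resize(p[180:340,260:420,::-1],None,fx=3.7,fy=3.7,interpolation=cv2.INTER_CUBIC))
E
```

```text
clock: 11.65
ee_pos: [0.5723, -0.0134, 0.072]
orientation: [-179.4, -0.2, -180.0]
wrist_force: [0.2, 1.0, 0.2]
width: 0.0316
clock: 12.15
ee_pos: [0.572, -0.0135, 0.0717]
orientation: [-179.4, -0.3, -180.0]
wrist_force: [0.6, -1.0, 0.4]
width: 0.0516
[-33.1  20.7  35.6 106.4 -13.4  57.4  98.1] [ 0.57201007 -0.01353982  0.07172293] [-179.36162131   -0.25033288 -179.97645597] 0.05156520328733364
```

View pics/scene6c.png

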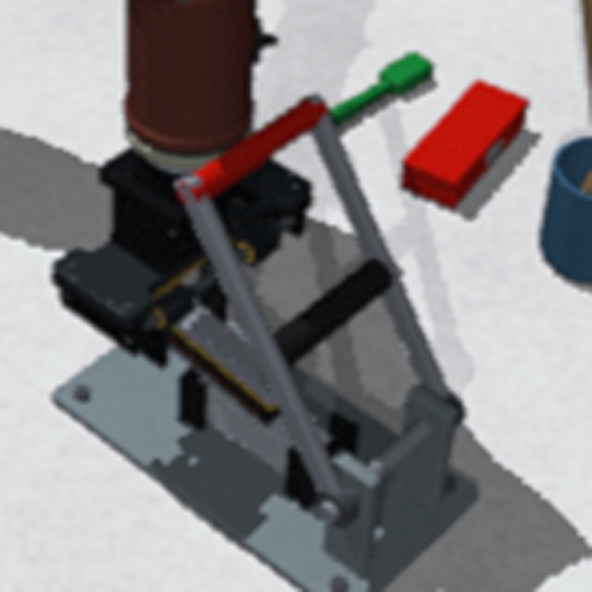

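```bash
python3 -m creep '[[[-0.08,0,0],0],[[-0.2,0,0],0],[[-0.34,0,0.05],0],[[-0.34,0,0.2],0],[[-0.34,0,0.2],0]]'
python3 -m creep '[[[0,0,0],-0.045],[[0,0,0],-0.09],[[0,0,0],-0.135],[[0,0,0],-0.18],[[0,0,0],-0.225],[[0,0,0],-0.27],[[0,0,0],-0.315],[[0,0,0],-0.36],[[0,0,0],-0.405],[[0,0,0],-0.45],[[0,0,0],-0.5],[[0,0,0],-0.5]]' 0
python3 - <<'E'
from h import *
o=env.observe();print(o['q'].round(1),o['ee_pos'],o['orientation'],o['width'])
for n in("top","scene"):
    p,d=env.read_camera(n); np.savez(f"{n}7.npz",p=p,d=d)
    q=p[180:340,260:420] if n=="scene" else p[160:280,290:410]
    cv2.imwrite(f"pics/{n}7c.png",cv2.resize(q[:,:,::-1],None,fx=3.7,fy=3.7,interpolation=cv2.INTER_CUBIC))
E
```

```text
clock: 12.7
ee_pos: [0.4711, -0.0134, 0.1355]
orientation: [-179.5, 0.1, -180.0]
wrist_force: [1.4, 0.8, 0.5]
width: 0.0524
clock: 13.9
ee_pos: [0.4703, -0.0136, 0.1318]
orientation: [-179.4, -0.3, 89.9]
wrist_force: [-0.6, -0.5, -0.9]
width: 0.0873
[-43.2   2.5  41.2 116.4  -2.2  62.3  -1.1] [ 0.4702805  -0.0135874   0.13182869] [-179.38774945   -0.25383552   89.85340903] 0.08730813218746405
```

View pics/scene7c.png

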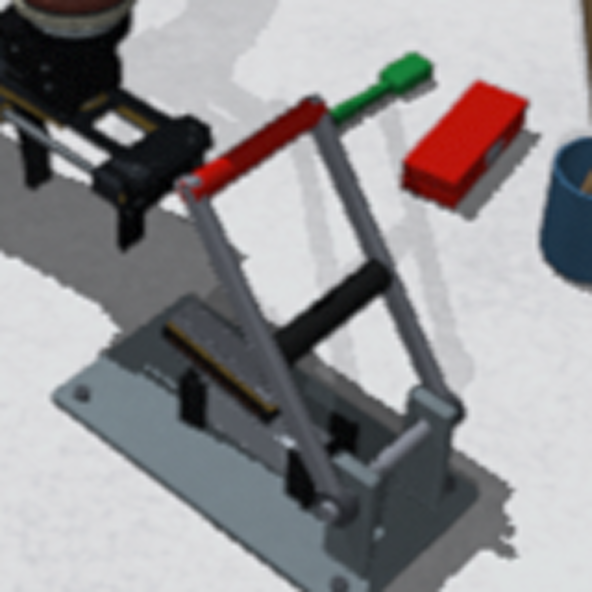

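View pics/top7c.png

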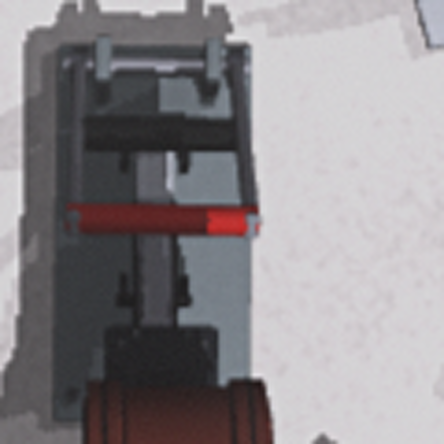

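```bash
python3 -m creep '[[[0,0,-0.1],0],[[0,0,-0.206],0],[[0,0,-0.206],0],[[0.04,0,-0.206],0],[[0.08,0,-0.206],0],[[0.12,0,-0.206],0],[[0.15,0,-0.206],0],[[0.15,0,-0.206],0]]'
python3 - <<'E'
from h import *
o=env.observe();print(o['q'].round(1),o['ee_pos'],o['orientation'],o['width'])
for n in("top","scene"):
    p,d=env.read_camera(n); np.savez(f"{n}8.npz",p=p,d=d)
    q=p[180:340,260:420] if n=="scene" else p[160:280,290:410]
    cv2.imwrite(f"pics/{n}8c.png",cv2.resize(q[:,:,::-1],None,fx=3.7,fy=3.7,interpolation=cv2.INTER_CUBIC))
E
```

```text
clock: 14.8
ee_pos: [0.5164, -0.0136, 0.0703]
orientation: [-179.4, -0.2, 90.0]
wrist_force: [0.1, -0.2, -0.2]
width: 0.0871
[-39.   15.   40.7 113.9 -12.   55.8   7.7] [ 0.51643033 -0.0135842   0.07030415] [-179.41687363   -0.21205226   90.04793973] 0.08714929538726712
```

View pics/scene8c.png

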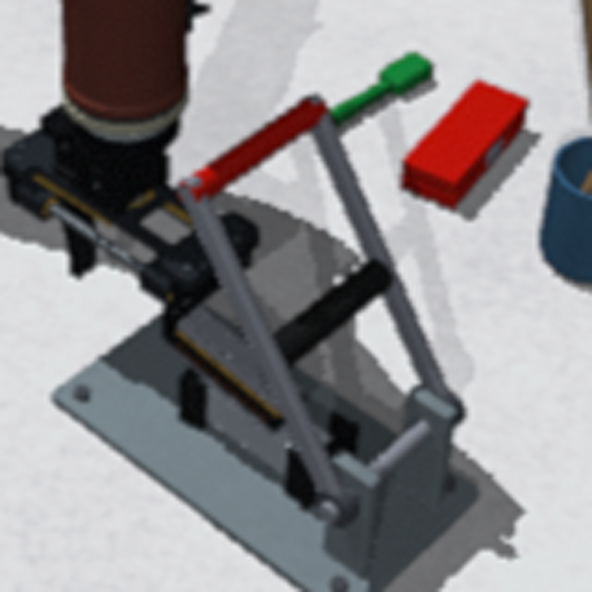

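View pics/top8c.png

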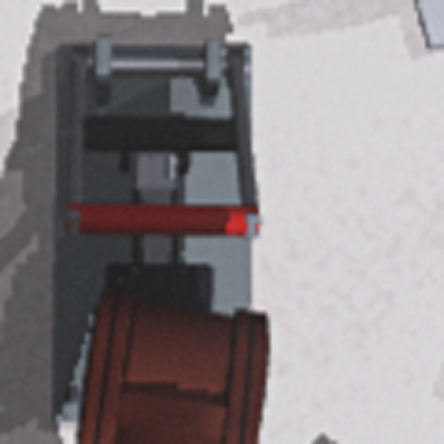

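```bash
python3 -m creep '[[[0.02,0,0],0],[[0.04,0,0],0],[[0.055,0,0],0],[[0.07,0,0],0],[[0.08,0,0],0],[[0.085,0,0],0],[[0.085,0,0],0]]'
python3 - <<'E'
from h import *
o=env.observe();print(o['q'].round(1),o['ee_pos'],o['orientation'],o['wrist_force'])
for n in("top","scene"):
    p,d=env.read_camera(n); np.savez(f"{n}9.npz",p=p,d=d)
    q=p[180:340,260:420] if n=="scene" else p[160:280,290:410]
    cv2.imwrite(f"pics/{n}9c.png",cv2.resize(q[:,:,::-1],None,fx=3.7,fy=3.7,interpolation=cv2.INTER_CUBIC))
E
```

```text
clock: 15.6
ee_pos: [0.5408, -0.0136, 0.0699]
orientation: [-179.4, -0.2, 90.0]
wrist_force: [0.0, 0.3, 0.3]
width: 0.0873
[-37.3  18.2  40.1 110.6 -14.2  56.7   9.4] [ 0.54079206 -0.01362715  0.06993095] [-179.37850186   -0.23965816   90.01715999] [0.04816529 0.26965905 0.25042701]
```

View pics/scene9c.png

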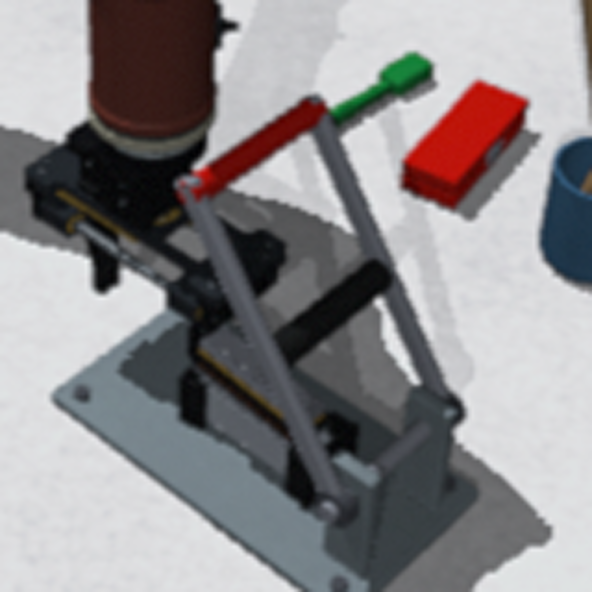

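View pics/top9c.png

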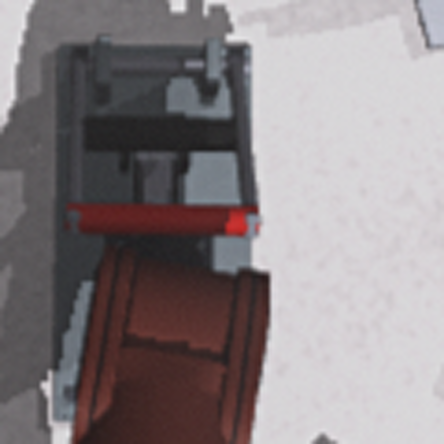

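```bash
python3 -m creep '[[[0.008,0,0],0],[[0.014,0,0],0],[[0.014,0,0],0]]'
python3 -m creep '[[[0.006,0,0],0],[[0.006,0,0],0]]'
python3 - <<'E'
from h import *
o=env.observe();print(o['ee_pos'],o['wrist_force'])
for n in("scene",):
    p,d=env.read_camera(n); np.savez(f"{n}10.npz",p=p,d=d)
    q=p[220:320,290:390]
    cv2.imwrite(f"pics/{n}10c.png",cv2.resize(q[:,:,::-1],None,fx=5.9,fy=5.9,interpolation=cv2.INTER_CUBIC))
E
```

```text
clock: 16.0
ee_pos: [0.545, -0.0135, 0.07]
orientation: [-179.4, -0.3, 90.0]
wrist_force: [0.2, -0.7, 0.0]
width: 0.0871
clock: 16.2
ee_pos: [0.5468, -0.0135, 0.0699]
orientation: [-179.4, -0.2, 90.0]
wrist_force: [-0.0, -0.1, -0.7]
width: 0.0871
[ 0.5467547  -0.01350854  0.06993892] [-0.00717391 -0.13598766 -0.74701147]
```

View pics/scene10c.png

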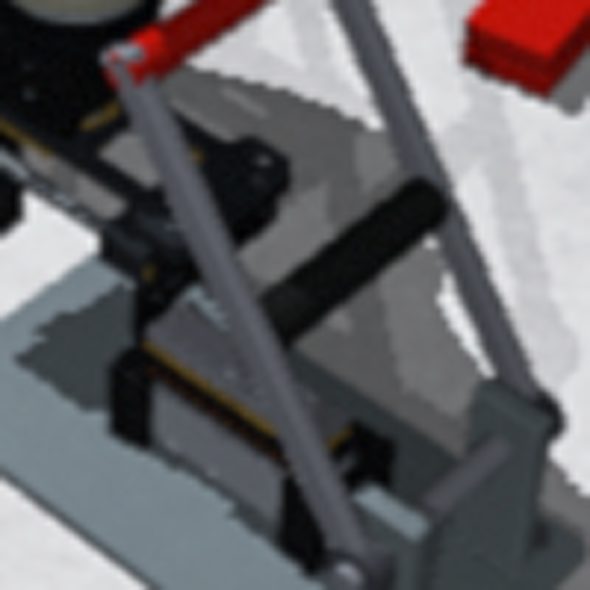

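```bash
cat > mz.py <<'E'
import sys
from h import *
n,i=sys.argv[1],sys.argv[2]
p,d=load(n,i); c=cloud(n,d)
X=c[...,0]-.654; Y=c[...,1]+.0135; Z=c[...,2]-.047
m=(d>0)&(abs(X)<.075)&(abs(Y)<.013)&(Z>0)&(Z<.06)
for x0 in np.arange(-.075,.075,.01):
    k=m&(X>=x0)&(X<x0+.01)
    if k.sum()>3: print(round(x0,3),k.sum(),"Z",np.percentile(Z[k],[10,50,90]).round(4))
E
python3 mz.py scene 10; echo; python3 mz.py scene 9
```

```text
-0.065 23 Z [0.0194 0.0275 0.0423]
-0.055 25 Z [0.0172 0.0289 0.0345]
-0.045 24 Z [0.0283 0.0311 0.0329]
-0.035 24 Z [0.0295 0.0309 0.0334]
-0.025 27 Z [0.0249 0.0298 0.0334]
-0.015 20 Z [0.0254 0.0316 0.034 ]
-0.005 15 Z [0.0167 0.0297 0.0315]
0.005 8 Z [0.0179 0.0292 0.0315]
0.015 7 Z [0.0149 0.0289 0.0298]
0.025 11 Z [0.0285 0.0319 0.0356]
0.035 22 Z [0.0184 0.0287 0.0327]
0.045 28 Z [0.0058 0.0165 0.0296]
0.055 25 Z [0.0021 0.0104 0.0125]

-0.075 14 Z [0.0197 0.0305 0.0466]
-0.065 14 Z [0.0245 0.033  0.0411]
-0.055 22 Z [0.0391 0.0413 0.0434]
-0.045 28 Z [0.0358 0.0414 0.0438]
-0.035 27 Z [0.0346 0.0393 0.0418]
-0.025 21 Z [0.0366 0.0389 0.0418]
-0.015 20 Z [0.0228 0.0353 0.0386]
-0.005 11 Z [0.0322 0.0344 0.0371]
0.005 6 Z [0.0268 0.0324 0.0334]
0.015 6 Z [0.0316 0.0324 0.0347]
0.025 12 Z [0.0295 0.0325 0.0342]
0.035 36 Z [0.0089 0.0255 0.0304]
0.055 26 Z [0.0032 0.0097 0.0112]
```

```bash
python3 -m creep '[[[-0.05,0,0],0],[[-0.15,0,0],0],[[-0.25,0,0.05],0],[[-0.25,0,0.2],0],[[-0.25,0,0.36],0],[[-0.25,0,0.52],0],[[-0.25,0,0.68],0],[[-0.25,0,0.84],0],[[-0.25,0,1],0],[[-0.25,0,1],0]]'
python3 - <<'E'
from h import *
o=env.observe();print(o['ee_pos'],o['orientation'],o['q'].round(1))
for n in("scene","top"):
    p,d=env.read_camera(n); np.savez(f"{n}11.npz",p=p,d=d)
    q=p[220:320,290:390] if n=="scene" else p[160:280,290:410]
    cv2.imwrite(f"pics/{n}11c.png",cv2.resize(q[:,:,::-1],None,fx=4.9,fy=4.9,interpolation=cv2.INTER_CUBIC))
E
python3 mz.py scene 11;python3 mz.py top 11
```

```text
clock: 17.25
ee_pos: [0.4736, -0.0137, 0.3759]
orientation: [-179.9, -0.4, 90.0]
wrist_force: [0.6, 0.3, -1.2]
width: 0.0872
[ 0.47359299 -0.01366447  0.37594186] [-179.86750656   -0.42705481   90.00519179] [-47.1  -7.5  39.5  94.5   4.3  91.4  -7.7]
-0.055 20 Z [0.0179 0.0297 0.0322]
-0.045 27 Z [0.0228 0.0301 0.0333]
-0.035 27 Z [0.0285 0.0308 0.0329]
-0.025 24 Z [0.0278 0.0302 0.0325]
-0.015 17 Z [0.0262 0.0304 0.0324]
-0.005 15 Z [0.0157 0.0282 0.0339]
0.005 6 Z [0.0204 0.0286 0.0301]
0.015 7 Z [0.018  0.0268 0.0303]
0.025 10 Z [0.027  0.031  0.0332]
0.035 23 Z [0.0264 0.0297 0.0327]
0.045 31 Z [0.0084 0.016  0.0282]
0.055 28 Z [0.0023 0.009  0.0128]
-0.065 9 Z [0.0077 0.0117 0.0145]
-0.055 31 Z [0.0143 0.0277 0.0328]
-0.045 34 Z [0.0274 0.0317 0.0378]
-0.035 36 Z [0.0263 0.0324 0.0369]
-0.025 30 Z [0.0293 0.0325 0.0371]
-0.015 14 Z [0.0246 0.0296 0.0338]
0.005 14 Z [0.03   0.033  0.0358]
0.015 38 Z [0.0267 0.0301 0.036 ]
0.025 38 Z [0.0274 0.0314 0.0369]
0.035 32 Z [0.0261 0.033  0.0363]
0.045 17 Z [0.0232 0.0295 0.034 ]
```

View pics/scene11c.png

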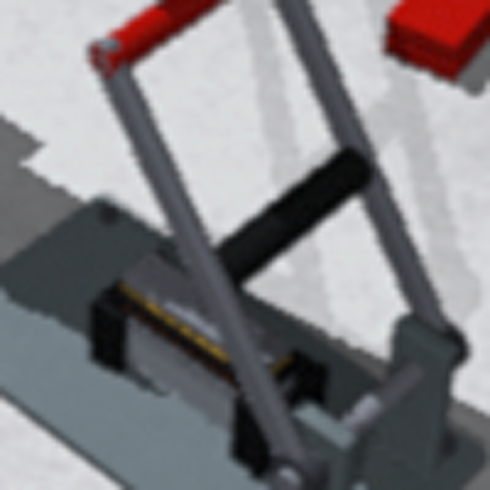

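View pics/top11c.png

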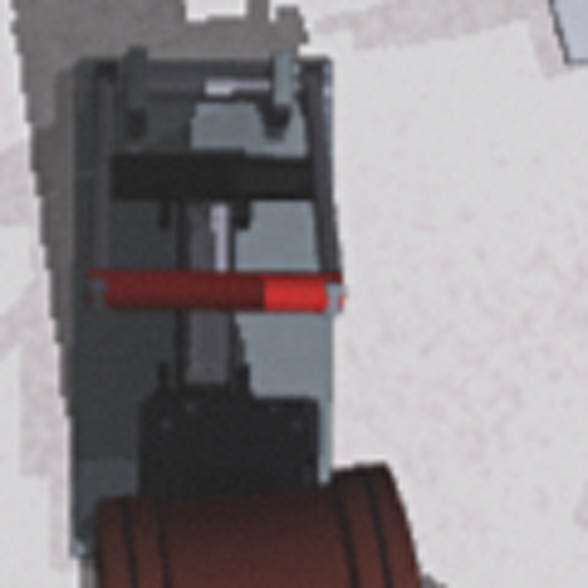

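```bash
python3 -m creep '[[[0.15,0,0],0],[[0.3,0,0],0],[[0.45,0,0],0],[[0.522,0,0],0],[[0.522,0,0],0],[[0.522,0,-0.12],0],[[0.522,0,-0.24],0],[[0.522,0,-0.33],0],[[0.522,0,-0.37],0],[[0.522,0,-0.37],0]]'
python3 - <<'E'
from h import *
o=env.observe();print(o['ee_pos'],o['orientation'],o['q'].round(1),o['wrist_force'])
for n in("scene","top"):
    p,d=env.read_camera(n); np.savez(f"{n}12.npz",p=p,d=d)
    q=p[120:320,240:440] if n=="scene" else p[160:280,290:410]
    cv2.imwrite(f"pics/{n}12c.png",cv2.resize(q[:,:,::-1],None,fx=2.9,fy=2.9,interpolation=cv2.INTER_CUBIC))
E
```

```text
clock: 18.35
ee_pos: [0.6267, -0.0134, 0.2573]
orientation: [-179.2, -0.3, 90.0]
wrist_force: [-1.1, -0.3, 0.9]
width: 0.0873
[ 0.62669373 -0.01344668  0.25734065] [-179.1865901    -0.25480181   90.00702523] [-38.3  20.4  46.8  86.2 -15.1  80.7   9.4] [-1.07101223 -0.34769583  0.85213569]
```

View pics/scene12c.png

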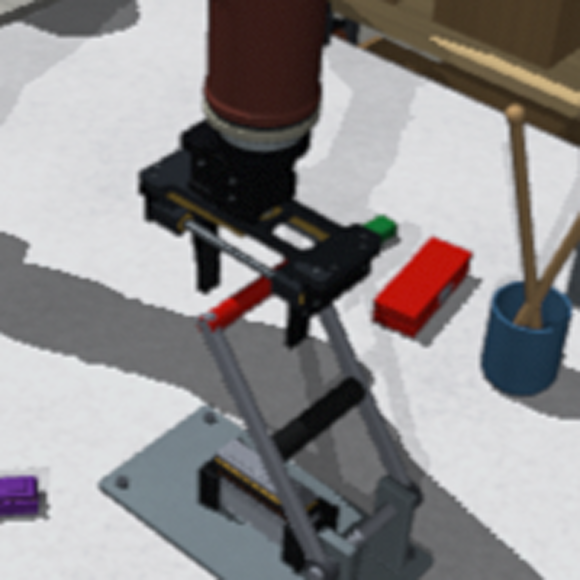

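```bash
python3 -m creep '[[[0,0,0],0],[[0,0,0],0]]'
python3 -c "
from station import env
o=env.observe();print(o['ee_pos'],o['orientation'])"
```

```text
clock: 18.65
ee_pos: [0.6286, -0.0137, 0.2602]
orientation: [-179.5, -0.3, 90.0]
wrist_force: [-0.6, -0.2, -0.0]
width: 0.0868
[ 0.62864332 -0.01369521  0.26019656] [-179.47096003   -0.26429125   90.01702505]
```

```bash
python3 -m creep '[[[0.006,0,0.016],0],[[0.006,0,0.016],0]]'
python3 -m creep '[[[0,0,0],0],[[0,0,0],0],[[0,0,0],0],[[0,0,0],0],[[0,0,0],0],[[0,0,0],0],[[0,0,0],0],[[0,0,0],0],[[0,0,0],0],[[0,0,0],0],[[0,0,0],0],[[0,0,0],0]]' 1
python3 - <<'E'
from h import *
o=env.observe();print(o['ee_pos'],o['orientation'],o['wrist_force'],o['width'])
x,z=o['ee_pos'][0],o['ee_pos'][2]
import numpy as np
hx,hz=.764,.088
print("bar est radius from hinge",np.hypot(x-hx,z+.011-hz),"angle",np.arctan2(z+.011-hz,hx-x))
for f in list(np.arange(0.05,1.0,0.05))+[0.97,1.0,1.02]:
    e=.96-f; print(round(f,2),((hx-.23*np.cos(e)-.632)/.3).round(3),((hz+.23*np.sin(e)-.2764)/.3).round(3))
E
```

```text
clock: 18.85
ee_pos: [0.6306, -0.0136, 0.2649]
orientation: [-179.5, -0.3, 90.0]
wrist_force: [0.8, 0.5, -0.5]
width: 0.0869
clock: 20.05
ee_pos: [0.63, -0.0135, 0.2637]
orientation: [-179.4, -0.2, 90.0]
wrist_force: [1.3, 1.0, -1.3]
width: 0.0193
[ 0.63003806 -0.01350012  0.26369236] [-179.37990227   -0.24702888   90.02370156] [ 1.28240185  1.02062724 -1.27931548] 0.01925083447573985
bar est radius from hinge 0.2297821534931558 angle 0.9483857285315053
0.05 -0.031 -0.023
0.1 -0.06 -0.047
0.15 -0.089 -0.073
0.2 -0.116 -0.1
0.25 -0.141 -0.128
0.3 -0.166 -0.158
0.35 -0.188 -0.189
0.4 -0.21 -0.221
0.45 -0.229 -0.254
0.5 -0.247 -0.288
0.55 -0.263 -0.322
0.6 -0.278 -0.358
0.65 -0.29 -0.394
0.7 -0.301 -0.431
0.75 -0.31 -0.468
0.8 -0.317 -0.506
0.85 -0.322 -0.544
0.9 -0.325 -0.582
0.95 -0.327 -0.62
0.97 -0.327 -0.636
1.0 -0.326 -0.659
1.02 -0.325 -0.674
```

```bash
python3 -m creep '[[[-0.031,0,-0.023],0],[[-0.06,0,-0.047],0],[[-0.089,0,-0.073],0],[[-0.116,0,-0.1],0],[[-0.141,0,-0.128],0],[[-0.166,0,-0.158],0],[[-0.188,0,-0.189],0],[[-0.21,0,-0.221],0],[[-0.229,0,-0.254],0],[[-0.247,0,-0.288],0],[[-0.247,0,-0.288],0],[[-0.247,0,-0.288],0]]'
python3 - <<'E'
from h import *
o=env.observe();print(o['ee_pos'],o['orientation'],o['wrist_force'],o['width'],o['q'].round(1))
x,z=o['ee_pos'][0],o['ee_pos'][2]
hx,hz=.764,.088
print("radius",np.hypot(x-hx,z+.011-hz),"lever",.96-np.arctan2(z+.011-hz,hx-x))
p,d=env.read_camera("scene"); np.savez(f"scene13.npz",p=p,d=d)
cv2.imwrite(f"pics/scene13c.png",cv2.resize(p[120:320,240:440,::-1],None,fx=2.9,fy=2.9,interpolation=cv2.INTER_CUBIC))
E
```

```text
clock: 21.25
ee_pos: [0.5564, -0.0127, 0.1773]
orientation: [-179.5, -0.3, 90.1]
wrist_force: [5.1, 3.2, 0.0]
width: 0.0191
[ 0.55638009 -0.01274794  0.17727822] [-179.46028214   -0.29605836   90.06235383] [5.1346829  3.16690352 0.02188089] 0.019108358500997232 [-43.6  13.3  47.1 102.6 -10.7  69.1   6.7]
radius 0.23056831448535114 lever 0.5100532369387778
```

View pics/scene13c.png

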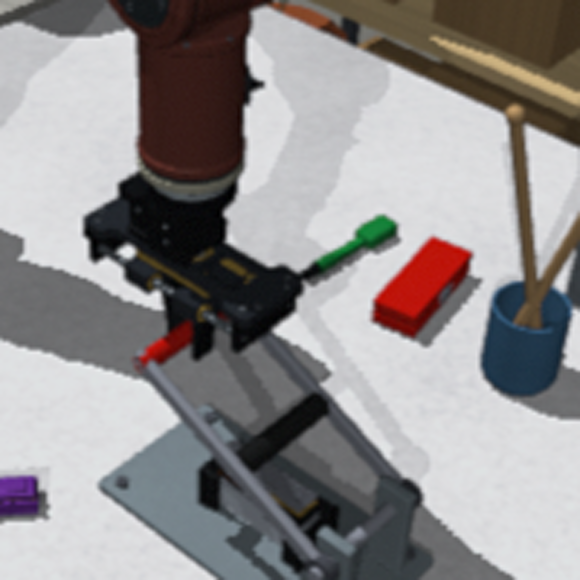

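```bash
python3 -m creep '[[[-0.016,0,-0.034],0],[[-0.031,0,-0.07],0],[[-0.043,0,-0.106],0],[[-0.054,0,-0.143],0],[[-0.063,0,-0.18],0],[[-0.07,0,-0.218],0],[[-0.075,0,-0.256],0],[[-0.078,0,-0.294],0],[[-0.08,0,-0.332],0],[[-0.08,0,-0.36],0],[[-0.08,0,-0.36],0],[[-0.08,0,-0.36],0]]'
cat > lv.py <<'E'
import sys
from h import *
o=env.observe();print(o['ee_pos'],o['orientation'],o['wrist_force'],o['width'],o['q'].round(1))
x,z=o['ee_pos'][0],o['ee_pos'][2]
hx,hz=.764,.088
print("radius",np.hypot(x-hx,z+.011-hz),"lever",.96-np.arctan2(z+.011-hz,hx-x))
if len(sys.argv)>1:
    p,d=env.read_camera("scene"); np.savez(f"scene{sys.argv[1]}.npz",p=p,d=d)
    cv2.imwrite(f"pics/scene{sys.argv[1]}c.png",cv2.resize(p[160:340,250:430,::-1],None,fx=3.3,fy=3.3,interpolation=cv2.INTER_CUBIC))
E
python3 lv.py 14
```

```text
clock: 22.5
ee_pos: [0.5339, -0.013, 0.0706]
orientation: [-179.6, -0.3, 90.0]
wrist_force: [5.8, 3.9, 8.1]
width: 0.0185
[ 0.53393407 -0.01297963  0.07061625] [-179.60320754   -0.30059523   90.0495884 ] [5.83376132 3.93072557 8.14174645] 0.01847333256608133 [-41.5  18.1  44.8 111.8 -15.5  56.5  10.7]
radius 0.23015447746442055 lever 0.9877403628480897
```

View pics/scene14c.png

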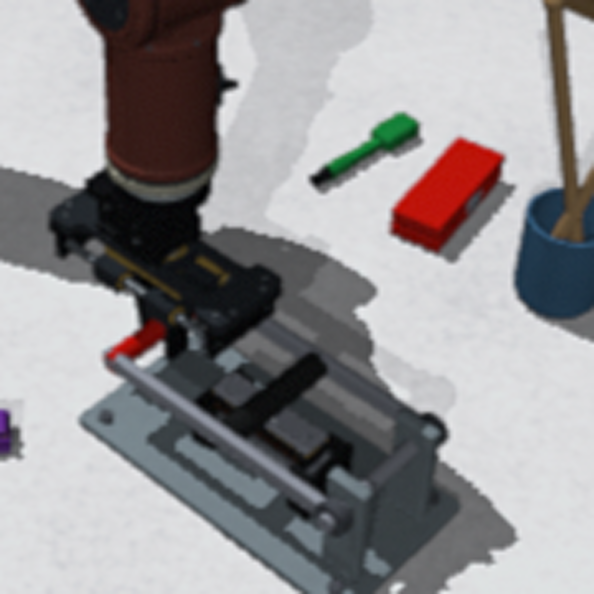

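```bash
python3 -m creep '[[[0.001,0,-0.015],0],[[0.001,0,-0.03],0],[[0.001,0,-0.03],0],[[0.001,0,-0.03],0]]'; python3 lv.py 15; python3 mz.py scene 15
```

```text
clock: 22.95
ee_pos: [0.5339, -0.0136, 0.0627]
orientation: [-179.6, -0.3, 90.0]
wrist_force: [-2.8, 2.0, 29.1]
width: 0.0175
[ 0.53389239 -0.01363024  0.06272884] [-179.55240751   -0.33137129   90.00134505] [-2.83672975  1.99097177 29.05762736] 0.01754814141272632 [-41.   18.8  44.4 112.1 -16.2  55.7  11.3]
radius 0.23054973230814238 lever 1.0219401827016712
-0.065 5 Z [0.0091 0.0114 0.0137]
-0.055 20 Z [0.0207 0.0236 0.0267]
-0.045 26 Z [0.0224 0.0263 0.0282]
-0.035 24 Z [0.0241 0.0265 0.0291]
-0.025 5 Z [0.0269 0.0282 0.0305]
-0.015 12 Z [0.0459 0.0473 0.0482]
-0.005 34 Z [0.0473 0.0493 0.0522]
0.005 59 Z [0.025  0.0391 0.0477]
0.015 27 Z [0.0231 0.0257 0.0286]
0.025 28 Z [0.023  0.0262 0.029 ]
0.035 33 Z [0.0202 0.025  0.0276]
0.045 41 Z [0.0031 0.0129 0.0215]
0.055 34 Z [0.0019 0.0098 0.0133]
```

View pics/scene15c.png

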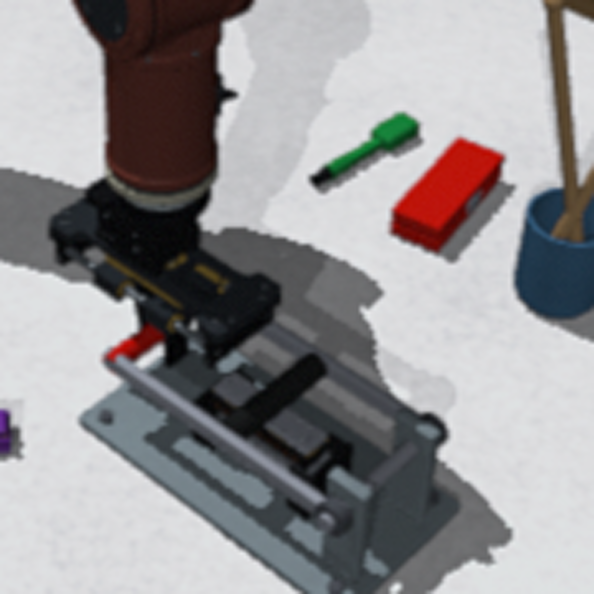

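```bash
python3 -m creep '[[[0,0,0.015],0],[[-0.001,0,0.03],0],[[-0.001,0,0.044],0],[[-0.001,0,0.058],0],[[0,0,0.077],0],[[0.001,0,0.096],0],[[0.0025,0,0.115],0],[[0.004,0,0.134],0],[[0.0065,0,0.153],0],[[0.009,0,0.172],0],[[0.0125,0,0.191],0],[[0.016,0,0.21],0]]'; python3 lv.py
```

```text
clock: 24.2
ee_pos: [0.5421, -0.0138, 0.1253]
orientation: [180.0, -0.2, 90.0]
wrist_force: [26.2, 0.2, -5.3]
width: 0.0181
[ 0.54212273 -0.01375629  0.12531461] [179.98084273  -0.19050929  90.03891616] [26.20339186  0.15119711 -5.27599642] 0.018083125172548342 [-43.5  14.3  46.5 108.3 -11.9  62.3   7.7]
radius 0.22707669059135666 lever 0.7455932246321078
```

```bash
python3 - <<'E'
import numpy as np
f0=.704
for f in np.arange(.7,-.01,-.025):
    e=.96-f; print(round(f,3),((.764-.23*np.cos(e)-.5385)/.3).round(3),((.23*np.sin(e)-.23*np.sin(.96-f0))/.3).round(3))
E
```

```text
0.7 0.011 0.003
0.675 0.016 0.021
0.65 0.022 0.04
0.625 0.028 0.058
0.6 0.034 0.076
0.575 0.041 0.094
0.55 0.049 0.111
0.525 0.056 0.129
0.5 0.065 0.146
0.475 0.073 0.163
0.45 0.083 0.18
0.425 0.092 0.197
0.4 0.102 0.213
0.375 0.112 0.229
0.35 0.123 0.245
0.325 0.134 0.261
0.3 0.146 0.276
0.275 0.158 0.291
0.25 0.17 0.306
0.225 0.183 0.32
0.2 0.196 0.334
0.175 0.209 0.348
0.15 0.223 0.361
0.125 0.237 0.374
0.1 0.251 0.387
0.075 0.266 0.399
0.05 0.281 0.411
0.025 0.296 0.423
-0.0 0.312 0.434
```

```bash
python3 -m creep '[[[0.005,0,0.002],0],[[0.011,0,0.004],0],[[0.016,0,0.021],0],[[0.022,0,0.04],0],[[0.028,0,0.058],0],[[0.034,0,0.076],0],[[0.041,0,0.094],0],[[0.049,0,0.111],0],[[0.056,0,0.129],0],[[0.065,0,0.146],0],[[0.073,0,0.163],0],[[0.083,0,0.18],0]]'; python3 lv.py 16
```

```text
clock: 25.4
ee_pos: [0.5622, -0.0139, 0.1771]
orientation: [-179.4, -0.2, 90.0]
wrist_force: [6.8, -0.6, -4.2]
width: 0.0175
[ 0.56220487 -0.01393901  0.1770812 ] [-179.41323567   -0.20015231   90.00411097] [ 6.76367196 -0.63884437 -4.22993481] 0.017541874478016046 [-43.1  14.3  47.1 101.8 -11.3  69.4   7.2]
radius 0.2252499083467946 lever 0.49959403687223447
```

View pics/scene16c.png

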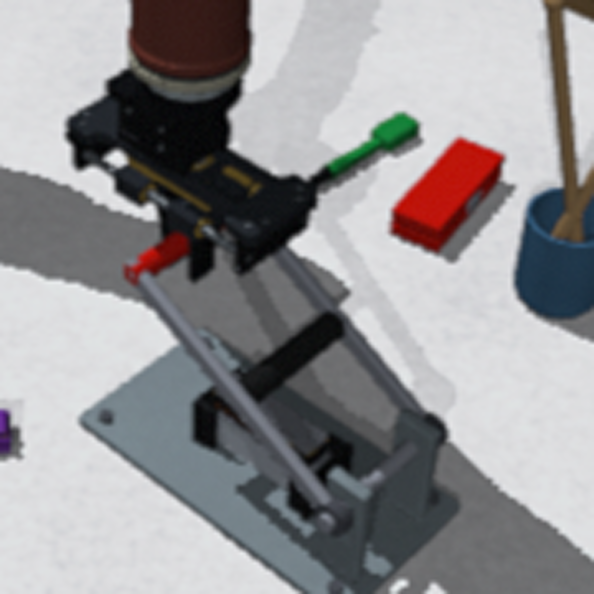

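```bash
python3 -m creep '[[[0.009,0,0.017],0],[[0.019,0,0.033],0],[[0.029,0,0.049],0],[[0.04,0,0.065],0],[[0.051,0,0.081],0],[[0.063,0,0.096],0],[[0.075,0,0.111],0],[[0.087,0,0.126],0],[[0.1,0,0.14],0],[[0.113,0,0.154],0],[[0.126,0,0.168],0],[[0.14,0,0.181],0]]'; python3 lv.py
```

```text
clock: 26.65
ee_pos: [0.6036, -0.0143, 0.2319]
orientation: [-179.3, -0.2, 90.0]
wrist_force: [0.0, -4.8, -1.8]
width: 0.0175
[ 0.60363229 -0.01425139  0.23191421] [-179.30366431   -0.21893804   89.97706786] [ 0.03240624 -4.81271232 -1.79545201] 0.017512724572099722 [-40.4  17.9  47.1  91.8 -13.5  76.9   8.6]
radius 0.222971330648792 lever 0.19189733314132174
```

```bash
python3 -m creep '[[[0.014,0,0.013],0],[[0.028,0,0.026],0],[[0.043,0,0.038],0],[[0.058,0,0.05],0],[[0.066,0,0.056],0],[[0.073,0,0.062],0],[[0.081,0,0.068],0],[[0.089,0,0.073],0],[[0.093,0,0.076],0],[[0.093,0,0.076],0],[[0.093,0,0.076],0]]'; python3 lv.py 17
```

```text
clock: 27.75
ee_pos: [0.6315, -0.0143, 0.2549]
orientation: [-179.3, -0.2, 90.0]
wrist_force: [-2.4, -5.1, 0.6]
width: 0.0176
[ 0.63151543 -0.01428932  0.25489166] [-179.32721709   -0.223376     89.9787304 ] [-2.44067399 -5.11552886  0.62021376] 0.017580694156627816 [-37.9  21.1  46.8  85.8 -15.5  80.5   9.7]
radius 0.22180532592954313 lever 0.029335408506895866
```

View pics/scene17c.png

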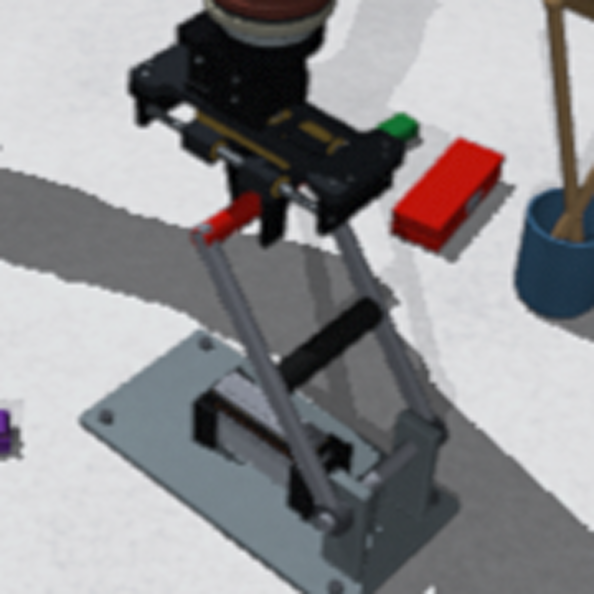

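```bash
python3 -m creep '[[[0.006,0,0.004],0],[[0.012,0,0.008],0],[[0.012,0,0.008],0],[[0.012,0,0.008],0]]'; python3 lv.py 18
```

```text
clock: 28.2
ee_pos: [0.6328, -0.0143, 0.2559]
orientation: [-179.0, -0.2, 90.0]
wrist_force: [-10.4, -4.7, -1.8]
width: 0.0171
[ 0.63282521 -0.01428738  0.2559242 ] [-178.99285135   -0.24035361   89.95889887] [-10.3688446   -4.73976223  -1.76061269] 0.017121514903542818 [-37.6  21.5  46.7  85.2 -15.8  81.1   9.8]
radius 0.22185737810045153 lever 0.021820601420213248
```

```bash
python3 -m creep '[[[0,0,0],0],[[0,0,0],0],[[0,0,0],0],[[0,0,0],0],[[0,0,0],0],[[0,0,0],0],[[0,0,0],0],[[0,0,0],0]]' 0
python3 lv.py 19
python3 -m creep '[[[-0.012,0,0.05],0],[[-0.012,0,0.15],0],[[-0.012,0,0.3],0],[[-0.012,0,0.45],0],[[-0.15,0,0.5],0],[[-0.3,0,0.5],0],[[-0.45,0,0.5],0],[[-0.45,0,0.5],0]]'
python3 - <<'E'
from h import *
o=env.observe();print(o['clock'],o['ee_pos'],o['wrist_force'])
for n in("scene","top"):
    p,d=env.read_camera(n); np.savez(f"{n}20.npz",p=p,d=d)
    q=p[180:320,270:410] if n=="scene" else p[100:340,150:480]
    s=4 if n=="scene" else 2.3
    cv2.imwrite(f"pics/{n}20c.png",cv2.resize(q[:,:,::-1],None,fx=s,fy=s,interpolation=cv2.INTER_CUBIC))
def redm(p): 
    hsv=cv2.cvtColor(p,cv2.COLOR_RGB2HSV); return ((hsv[:,:,0]<8)|(hsv[:,:,0]>172))&(hsv[:,:,1]>150)
for i in (0,20):
    p,d=load("top",i); r=redm(p); r[:205]=0;r[232:]=0;r[:,:298]=0;r[:,366:]=0; v,u=np.where(r); print("handle",u.mean(),v.mean(),len(u))
E
python3 mz.py scene 20; python3 mz.py top 20
```

```text
clock: 29.05
ee_pos: [0.6353, -0.0135, 0.2569]
orientation: [-179.4, -0.3, 90.0]
wrist_force: [-0.5, 0.1, -0.4]
width: 0.0737
[ 0.63533917 -0.01351901  0.25686259] [-179.36826459   -0.25434263   90.02219553] [-0.47918455  0.09033323 -0.37845096] 0.0736631572855389 [-37.6  21.5  46.7  85.1 -15.8  80.8   9.8]
radius 0.22114284887470032 lever 0.010143310560897123
clock: 29.9
ee_pos: [0.4961, -0.0161, 0.4097]
orientation: [-179.6, -0.7, 90.0]
wrist_force: [0.5, -0.6, 0.5]
width: 0.087
29.9 [ 0.49614334 -0.01613828  0.40965594] [ 0.50457658 -0.56541686  0.510331  ]
handle 333.66987179487177 218.97756410256412 312
handle 337.61304347826086 218.31304347826088 230
-0.065 4 Z [0.0082 0.01   0.0119]
-0.055 18 Z [0.0224 0.0246 0.0265]
-0.045 29 Z [0.0213 0.0262 0.0287]
-0.035 23 Z [0.0215 0.0257 0.0287]
-0.025 26 Z [0.0239 0.0263 0.0284]
-0.015 15 Z [0.0228 0.0262 0.0285]
-0.005 13 Z [0.0234 0.0259 0.0295]
0.005 9 Z [0.0221 0.0251 0.0283]
0.015 4 Z [0.0134 0.0195 0.027 ]
0.025 10 Z [0.0232 0.0268 0.0274]
0.035 18 Z [0.0211 0.0241 0.0267]
0.045 22 Z [0.0025 0.0144 0.0216]
0.055 28 Z [0.0033 0.0106 0.0134]
-0.025 9 Z [0.0243 0.0268 0.0308]
-0.015 18 Z [0.0224 0.0259 0.0303]
0.005 11 Z [0.0252 0.0297 0.0335]
0.015 33 Z [0.0223 0.0265 0.031 ]
0.025 33 Z [0.022  0.0282 0.032 ]
0.035 31 Z [0.0221 0.025  0.0292]
0.045 16 Z [0.0164 0.0222 0.0254]
```

View pics/scene20c.png

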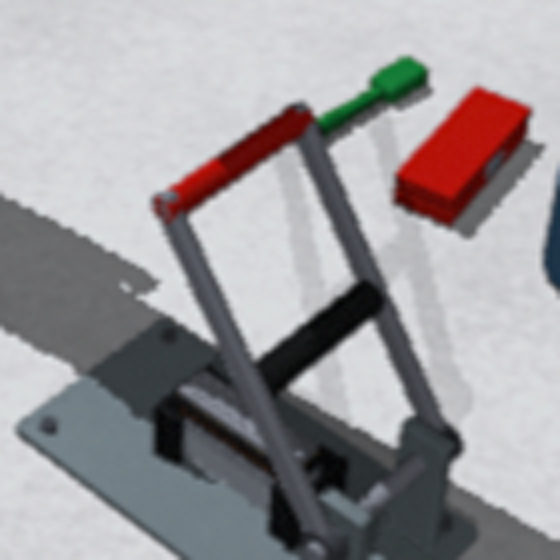

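View pics/top20c.png

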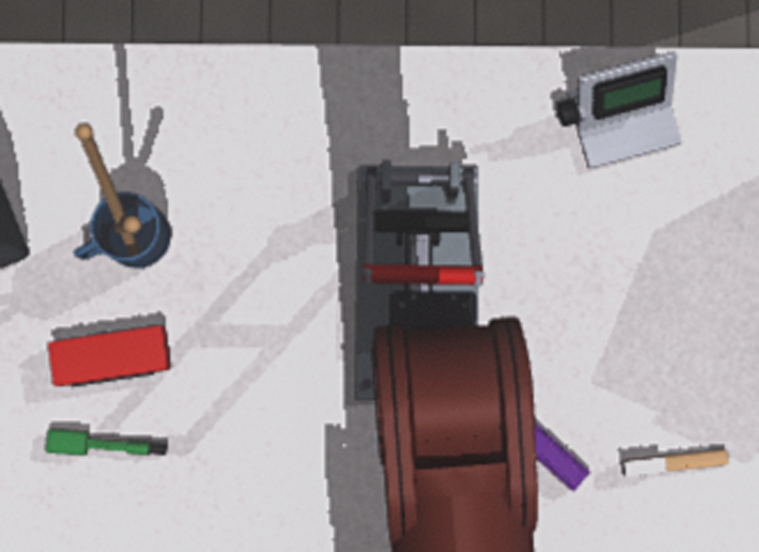

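```bash
python3 -m creep '[[[0,0,0],0],[[0,0,0],0],[[0,0,0],0]]' && python3 -c "
from station import env
print(env.sign_off())"
```

```text
clock: 30.3
ee_pos: [0.501, -0.0134, 0.4063]
orientation: [-179.3, -0.1, 90.0]
wrist_force: [-0.2, -0.2, -0.4]
width: 0.087
the job is handed in; nothing more can be done
None
```

The harmonica is in the press with its cover pushed home by the lever, and I handed the job in at about 30 s of the 72 s allowed. `sign_off` gives no verdict.

**Placing:** The moves allow no lean, so the hand could not come in under the lever at 25 to 45 degrees as described. I kept it upright and gripped the chrome harmonica by its near end. I released it with the far end down on the bed and the near end resting on the near end stop. Then I pushed it forward with the back of the open front finger until it dropped in between the guides. The purple look-alike was not touched.

**Pressing:** I gripped the red handle and pulled it down until it bottomed out, at about 29 N on the wrist. I brought it back up at about 0.25 rad/s, held it against its home stop, and only then let go.

**Last checks:**
- **Harmonica:** it lies level in the nest between the guides.
- **Cover:** its top reads about 26 mm above the bed, down from about 31 mm before pressing. The depth reading is a millimetre or two off the nominal 28 mm.
- **Lever:** it is back at its home position.
- **Other things:** the bystanders look unmoved by eye, and the hand is clear of everything.

**Slip on the handle:** the bar slid about 10 mm deeper into the fingers at the bottom of the stroke. That caused a short side load of about 26 N on the way up, which I corrected.

**Early detour:** I also spent about 2 s early on testing the arm's reach, without touching anything.

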